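# Tip a thin plate out of its block and lay it on the deburring rest

## Task

Press down the end of the thin aluminium plate that hangs over the well of the black pick-up block, so that the plate tips up and stays leaning there by itself. Then take it by its raised end, lift it out and lay it flat along the steel bar of the deburring rest, under the clear spark guard, in line with the bar and centred across it, with its far end up against the stop, and let go of it. Leave the spanner, the oil can and the screw bin where they are.

Things in the scene. Friction and masses are not known exactly. Their poses are not given: they have to be found in the camera images.
- pickup_block: Black slippery plastic block fixed to the bench, x -96 to +70 mm, 66 mm wide, 61 mm high. Origin on the bench under the seat's edge; x points along the plate to the well, z up. In its top a channel 50 mm wide (cheeks 8 mm) runs from x = -80 to +62 mm: seat at z = 56 mm up to x = 0, then a well. Walls are level with the flat plate's top, so its sides cannot be reached.
- well_edge (a point): Middle of the straight edge between seat and well, 56 mm above the bench: the plate tips over this edge. Axes as the block.
- well_floor (a point): Middle of the well's floor, 8 mm above the bench. The well is 62 mm long (x, from the edge to the far wall) and 50 mm wide, open above: shut fingers go in.
- plate: Loose aluminium plate, 130 (x) by 44 (y) by 5 mm (z), 65 to 105 g, two dark screw holes. Origin: centre of its underside. Starts flat on the seat, +x end 53 to 57 mm out over the well. After tipping it leans on the edge at about 38 degrees, x pointing down, its +x end in the well's bottom far corner and about 50 mm of its other end standing out above the seat side.
- plate_end (a point): Middle of the top edge of the plate's +x end, which hangs over the well at the start. Pressed about 30 mm down (a few newtons) 35 to 45 mm out from the edge, the plate tips, then slides down till this end is in the far bottom corner of the well and stays leaning; pressed too little, it falls back flat. Axes as the plate.
- rest: Deburring rest fixed to the bench: steel base 160 by 110 by 12 mm (x -25 to +135 mm), on it a steel bar 34 mm wide, x -35 to +65 mm, top at z = 62 mm, and a stop at its end (face at x = +65). Origin on the bench below the middle of a plate laid home; z up; the plate comes in along +x. Laid home, the plate's near end overhangs the bar by 30 mm.
- stop_face (a point): Middle of the upright face of the stop at the level of the bar's top (62 mm above the bench). The stop is 60 mm wide and rises 20 mm above the bar. Axes as the rest.
- guard_lip (a point): Middle of the lower front corner of the clear guard roof's aluminium lip, 65 mm above the bar, 80 mm in front of the stop. The roof, 100 mm wide, goes from here over the stop to two blue posts, top at z = 139 mm; front and sides are open. A gripper at the plate's near end must lean back 20 degrees or more (body towards -x of the rest) to clear it.
- spanner: Bystander: steel spanner about 160 mm long lying on the bench, origin on its underside.
- oil_can: Bystander: dark metal can, 52 mm across, 110 mm high, origin at the centre of its underside.
- screw_bin: Bystander: open grey bin 110 by 90 by 45 mm, origin at the centre of its underside.
There are look-alikes about, which are no part of the job. What is shaped like the rest but orange or turquoise is not meant.

How it is judged:
By the outcome, as a careful person would: the job done as asked, in the order asked, and still so for the second after the job is handed in, with the robot touching nothing.
It also fails if it takes over 54 s, if anything falls off the work surface, if the arm or the gripper's body presses on something with over 40 N, if the wrist force passes 120 N, or if a joint passes its speed limit or range.

## Robot

A 6-joint arm with a two-finger parallel gripper is mounted at the origin on the work surface. World frame = base frame: x ahead of the robot, y to its left, z up, the work surface at z = 0. Lengths are in m, angles in rad, forces in N, time in s.
With the tool pointing down it reaches from about 0.375 to 0.75 m from the base axis. Payload 9 kg.
Tool frame: the origin (TCP) lies midway between the tips of the shut fingers; the grasp point (between the pads) lies 19 mm behind it; z points along the fingers, x is the direction in which the jaws open and shut, and the axes are right-handed (so a half turn about z gives the same grasp; the last joint's range is limited). The gripper opens to 85 mm and grips with 20 to 120 N. Pads are 22 mm wide; open, the fingers measure 114 mm over their backs; the gripper's body (76 mm by 85 mm) begins 54 mm behind the grasp point. The pads swing forward as they close: fully open they stand 13 mm farther back than shut.
Start: joints at [-1.451, 0.104, 0.097, 1.564, 0, 1.353], TCP at [0.199, -0.566, 0.231] pointing down, gripper open.
Joint ranges: [-2.99, 2.99], [-0.84, 1.86], [-1.1, 1.16], [-1.84, 2.11], [-1.51, 1.56], [-3.14, 3.14]. Speed limits (rad/s): [2.22, 2.22, 2.57, 3.14, 3.14, 3.14].

## Interface

Orientations are given as a unit quaternion [w, x, y, z].
In Python, from station import env gives the robot as it stands.
- The arm moves only by the shell command python3 -m crank 'ROWS'. ROWS is JSON, a list of rows, each an object with "travel": the shift along the tool's x, y, z in m, a list of three; "delta_rot": the turn, a rotation vector about the tool's x, y, z in degrees, a list of three; "fingers": the opening, from 0 (shut) to 1 (fully open). A call has 1 to 20 rows; each row is the pose to reach, as a shift and turn from the pose commanded when the call began, along the tool's axes at that moment; what a row does not reach only later rows make up. A row lasts 1/10 s, in which the tool goes at most 50 mm and 8.59 degrees, less where a joint would pass 70% of its speed; a pose out of reach is approached as far as the arm can. A call with a gripper value outside its range is refused whole. The fingers move at their own pace and stop on an object; the grip force is fixed at half the most. Time passes only in rows, so rows that repeat a pose let the fingers close. It gives the time, the measured TCP pose, the force and the opening at its end, in the units of the state.
- env.get_obs(): the state, without advancing time (a new reading comes with each control period).
- env.read_camera(name): name is "side" or "top" or "wrist"; returns a dict with "color" (420x560x3 uint8, red, green, blue), "z_map" (420x560 float32, m along the optical axis (not along the pixel's ray), 0 where there is no reading), "mtx" (3x3 intrinsics, pixels), "T" (4x4, takes a point from camera to world coordinates); the wrist camera has in their place "tool_from_camera" (4x4, takes a point from camera to tool coordinates, whose origin is the TCP and whose axes are the tool frame's). Camera axes: x right, y down, z forward; pixel columns grow to the right and rows downward; lengths in m; the calibration is good to about 2 mm. A picture is of the moment at which its call begins: read the wrist's pose just before it.
- env.close_job(): hands the job in, once; it reports no verdict.
Trained networks look in a picture, given as the dict that the camera call returned (one of the last four; its "shot" number tells which), for a name from the list of things; names that differ only in an ending like _2 or _b are one class to them, and where a whole thing is asked for, a point or a joint stands for the part that bears it (a point fixed in the world has none). Each returns a list of dicts, best first, with "confidence" (0 to 1); they miss things now and then, are a little off and sometimes report something else, mostly with a low value. They report only what shows in the picture. A call takes as long as a camera call. They do not tell look-alikes from the thing itself.
- env.find_in(label, picture): "centre" ([row, column] in pixels, amid what is visible of it).
- env.masks_of(label, picture): "mask" (420x560 bool, what is visible of it) and "centre" ([row, column] in pixels, amid what is visible of it).
The state is a dict: "t": time; "q": joint angles; "dq": joint speeds; "tau": joint torques, N m; "eef_pos": TCP position; "tcp_rot": TCP orientation; "force": force on the tool from outside, world axes, zero at the start; "wrist_torque": the same for the moment, N m; "grip_width": finger opening in m.
Only numpy, scipy, OpenCV 4.12 (cv2) and the standard library are available. Lean on these libraries where they do the work, as an engineer would, in place of code of your own. Each camera call takes 0.05 s, during which the arm holds its last target.

## Working session

There is one attempt and no reset: what is moved stays moved. The work goes in short steps, Python scripts to look and compute and a shell command to move; the robot and the scene stay as the last step left them, time stands still between calls to the robot, and variables do not carry over. Pictures are saved under pics/ and viewed, and the job is handed in when it is done.

```bash
ls -la; mkdir -p pics; cat > h.py <<'E'
import numpy as np,cv2,json
from scipy.spatial.transform import Rotation as R
from station import env
def obs():
    return env.get_obs()
def pose(o=None):
    o=o or env.get_obs()
    T=np.eye(4);q=o['tcp_rot'];T[:3,:3]=R.from_quat([q[1],q[2],q[3],q[0]]).as_matrix();T[:3,3]=o['eef_pos'];return T
def shot(name,save=None):
    P=pose();p=env.read_camera(name)
    p['W']=p['T'] if 'T' in p else P@p['tool_from_camera']
    if save: cv2.imwrite('pics/'+save,p['color'][:,:,::-1])
    return p
def pts(p,rc):
    rc=np.atleast_2d(rc).astype(int);z=p['z_map'][rc[:,0],rc[:,1]]
    K=p['mtx'];c=np.stack([(rc[:,1]-K[0,2])/K[0,0]*z,(rc[:,0]-K[1,2])/K[1,1]*z,z],1)
    return c@p['W'][:3,:3].T+p['W'][:3,3]
def proj(p,X):
    X=np.atleast_2d(X);Wi=np.linalg.inv(p['W']);c=X@Wi[:3,:3].T+Wi[:3,3];K=p['mtx']
    return np.stack([c[:,1]/c[:,2]*K[1,1]+K[1,2],c[:,0]/c[:,2]*K[0,0]+K[0,2]],1)
E
python3 - <<'E'
from h import *
np.set_printoptions(precision=4,suppress=True)
o=obs();print(o)
for n in ['top','side','wrist']:
    p=shot(n,n+'0.png')
    if n!='wrist':print(n,p['W'],p['mtx'])
    for l in ['pickup_block','well_edge','plate','plate_end','rest','stop_face','guard_lip','spanner','oil_can','screw_bin']:
        r=env.find_in(l,p)
        for d in r[:3]:
            print(n,l,round(d['confidence'],2),np.round(d['centre']),pts(p,d['centre'])[0])
E
```

```text
total 12
drwxr-xr-x  3 agent agent 4096 Dec  6 07:51 .
drwxr-xr-x 23 root  root  4096 Dec  6 07:51 ..
drwxr-xr-x  2 agent agent 4096 Dec  6 07:51 pics
{'t': 0.0, 'q': array([-1.4507,  0.1047,  0.0965,  1.5639,  0.    ,  1.3531]), 'dq': array([ 0.0003,  0.0007,  0.0016,  0.0011,  0.0002, -0.    ]), 'tau': array([ -0.0028, -55.6932,  50.3648,   0.0168,  -0.0007,   0.    ]), 'eef_pos': array([ 0.1988, -0.5657,  0.2305]), 'tcp_rot': array([-0.0005,  0.8159, -0.5782, -0.0004]), 'force': array([ 1.2932, -1.2984,  0.7039]), 'wrist_torque': array([ 0.0624, -0.0504, -0.0493]), 'grip_width': 0.08538783752649536}
top [[-0.017  -0.9903  0.1376  0.2829]
 [-0.9998  0.0157 -0.0102 -0.0098]
 [ 0.0079 -0.1377 -0.9904  1.6087]
 [ 0.      0.      0.      1.    ]] [[470.4883   0.     275.1781]
 [  0.     470.4883 207.3839]
 [  0.       0.       1.    ]]
top pickup_block 0.7 [207. 213.] [0.5029 0.181  0.058 ]
top well_edge 0.77 [212. 213.] [0.486 0.184 0.06 ]
top well_edge 0.24 [199. 152.] [0.5253 0.3747 0.1066]
top plate 0.93 [203. 204.] [0.5159 0.21   0.0645]
top plate 0.25 [148. 268.] [ 0.7135 -0.0013
[... 1431 characters left out ...]
.] [ 0.4499 -0.4672  0.1398]
side guard_lip 0.92 [177. 258.] [ 0.6175 -0.1659  0.0627]
side guard_lip 0.85 [130. 235.] [ 0.766  -0.3102  0.1344]
side guard_lip 0.61 [134. 328.] [ 0.4855 -0.5913 -0.0046]
side spanner 0.72 [216. 210.] [0.7249 0.0097 0.0022]
side oil_can 0.78 [315. 211.] [0.5107 0.4131 0.0912]
side screw_bin 0.55 [274. 245.] [0.4961 0.2369 0.0483]
wrist rest 0.83 [ 31. 242.] [ 0.3051 -0.5022  0.139 ]
wrist rest 0.7 [51. 38.] [ 0.2405 -0.2942  0.0098]
wrist stop_face 0.81 [ 35. 242.] [ 0.3029 -0.5029  0.1393]
wrist stop_face 0.77 [51. 36.] [ 0.2402 -0.294   0.0109]
wrist guard_lip 0.88 [ 30. 242.] [ 0.3063 -0.5017  0.1382]
wrist guard_lip 0.58 [49. 36.] [ 0.2417 -0.2921  0.0098]
```

View pics/top0.png

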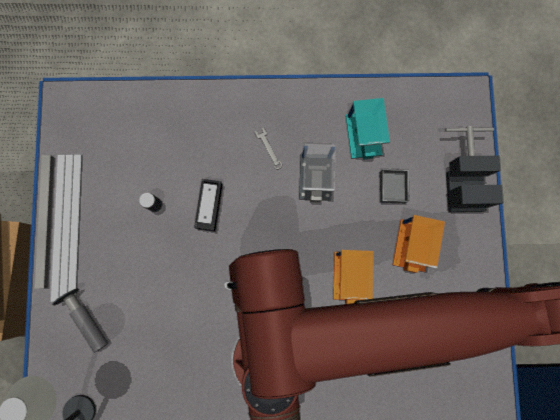

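View pics/side0.png

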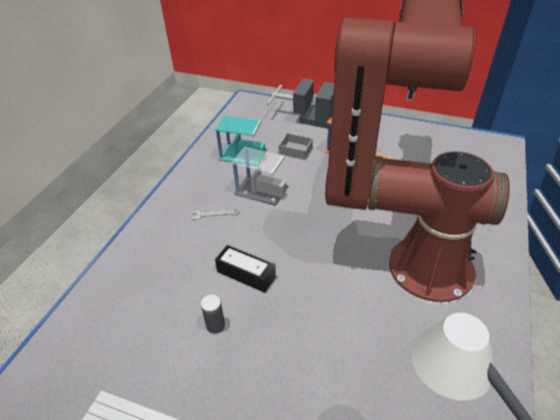

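View pics/wrist0.png

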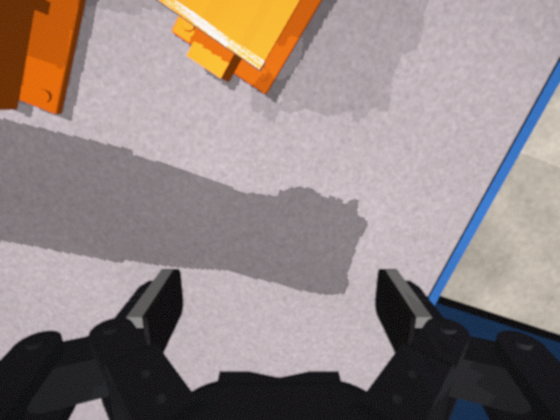

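```bash
python3 - <<'E'
from h import *
a=cv2.imread('pics/top0.png')
c=[a[170:240,185:235],a[135:210,290:345]]
cv2.imwrite('pics/z1.png',np.hstack([cv2.resize(x,(390,560),interpolation=cv2.INTER_CUBIC) for x in c]))
a=cv2.imread('pics/side0.png')
c=[a[240:295,205:285],a[140:210,220:300]]
cv2.imwrite('pics/z2.png',np.hstack([cv2.resize(x,(390,330),interpolation=cv2.INTER_CUBIC) for x in c]))
E
```

```text
(no output)
```

View pics/z1.png

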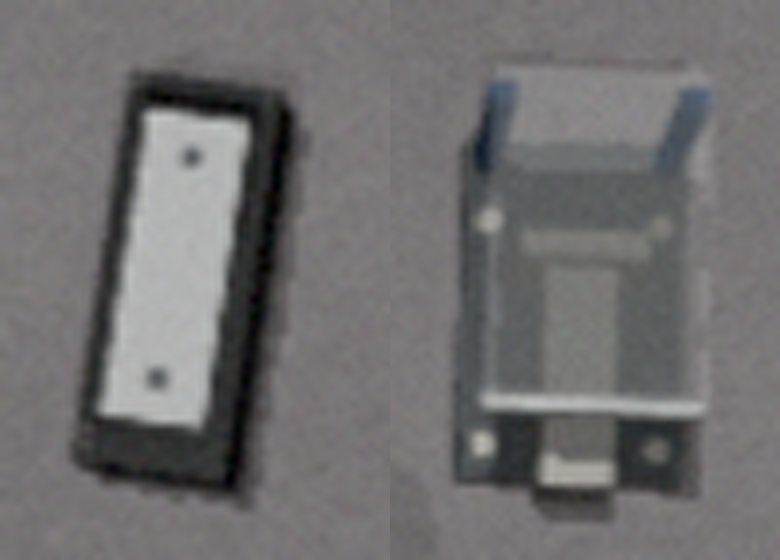

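View pics/z2.png

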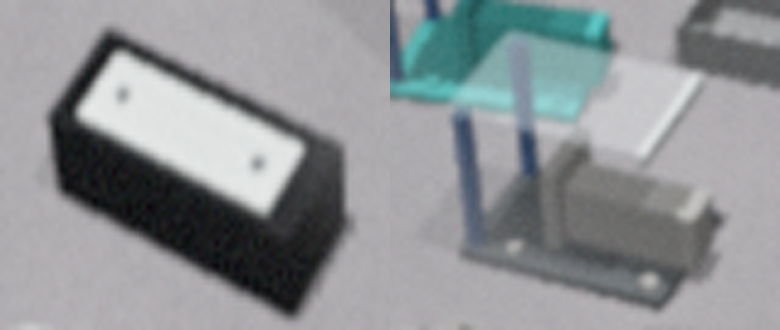

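```bash
cat >> h.py <<'E'
np.set_printoptions(precision=4,suppress=True)
def tgt(pos,zdir,xdir):
    z=np.array(zdir,float);z/=np.linalg.norm(z);x=np.array(xdir,float);x-=z*(x@z);x/=np.linalg.norm(x)
    T=np.eye(4);T[:3,:3]=np.stack([x,np.cross(z,x),z],1);T[:3,3]=pos;return T
def rel(T,T0=None):
    T0=pose() if T0 is None else T0
    D=np.linalg.inv(T0)@T
    rv=np.degrees(R.from_matrix(D[:3,:3]).as_rotvec())
    print('travel',np.round(D[:3,3],4),'rot',np.round(rv,2),'rows>=',int(max(np.ceil(np.linalg.norm(D[:3,3])/.05),np.ceil(np.linalg.norm(rv)/8.59))))
E
python3 - <<'E'
from h import *
p=shot('wrist');print(p['tool_from_camera'],p['mtx']);print(pose())
rel(tgt([.50,.19,.30],[0,0,-1],[0,-1,0]))
rel(tgt([.50,.19,.30],[0,0,-1],[0,1,0]))
E
```

```text
[[ 1.     -0.001  -0.0002 -0.0013]
 [ 0.001   0.9554  0.2955 -0.0749]
 [-0.0001 -0.2955  0.9554 -0.1418]
 [ 0.      0.      0.      1.    ]] [[331.1502   0.     278.7149]
 [  0.     331.1502 210.2665]
 [  0.       0.       1.    ]]
[[ 0.3314 -0.9435  0.      0.1988]
 [-0.9435 -0.3314 -0.0001 -0.5661]
 [ 0.0001  0.     -1.      0.2313]
 [ 0.      0.      0.      1.    ]]
travel [-0.6136 -0.5347 -0.0687] rot [ 0.   -0.01 19.35] rows>= 17
travel [-0.6136 -0.5347 -0.0687] rot [   0.01    0.   -160.65] rows>= 19
```

```bash
python3 - <<'E'
from h import *
rel(tgt([.45,.19,.27],[0,0,-1],[0,1,0]))
E
```

```text
travel [-0.6302 -0.4875 -0.0387] rot [   0.01    0.   -160.65] rows>= 19
```

```bash
python3 -m crank '[{"travel":[0,0,-0.05],"delta_rot":[0,0,-8],"fingers":0},{"travel":[-0.63,-0.4875,-0.07],"delta_rot":[0,0,-160.65],"fingers":0},{"travel":[-0.63,-0.4875,-0.07],"delta_rot":[0,0,-160.65],"fingers":0},{"travel":[-0.63,-0.4875,-0.07],"delta_rot":[0,0,-160.65],"fingers":0},{"travel":[-0.63,-0.4875,-0.07],"delta_rot":[0,0,-160.65],"fingers":0},{"travel":[-0.63,-0.4875,-0.07],"delta_rot":[0,0,-160.65],"fingers":0},{"travel":[-0.63,-0.4875,-0.07],"delta_rot":[0,0,-160.65],"fingers":0},{"travel":[-0.63,-0.4875,-0.07],"delta_rot":[0,0,-160.65],"fingers":0},{"travel":[-0.63,-0.4875,-0.07],"delta_rot":[0,0,-160.65],"fingers":0},{"travel":[-0.63,-0.4875,-0.07],"delta_rot":[0,0,-160.65],"fingers":0},{"travel":[-0.63,-0.4875,-0.07],"delta_rot":[0,0,-160.65],"fingers":0},{"travel":[-0.63,-0.4875,-0.07],"delta_rot":[0,0,-160.65],"fingers":0},{"travel":[-0.63,-0.4875,-0.07],"delta_rot":[0,0,-160.65],"fingers":0},{"travel":[-0.63,-0.4875,-0.07],"delta_rot":[0,0,-160.65],"fingers":0},{"travel":[-0.63,-0.4875,-0.04],"delta_rot":[0,0,-160.65],"fingers":0},{"travel":[-0.63,-0.4875,-0.04],"delta_rot":[0,0,-160.65],"fingers":0},{"travel":[-0.63,-0.4875,-0.04],"delta_rot":[0,0,-160.65],"fingers":0},{"travel":[-0.63,-0.4875,-0.04],"delta_rot":[0,0,-160.65],"fingers":0},{"travel":[-0.63,-0.4875,-0.04],"delta_rot":[0,0,-160.65],"fingers":0},{"travel":[-0.63,-0.4875,-0.04],"delta_rot":[0,0,-160.65],"fingers":0}]'
python3 - <<'E'
from h import *
print(pose(),obs()['t'])
p=shot('wrist','w1.png')
for l in ['pickup_block','well_edge','plate','plate_end','well_floor']:
    for d in env.find_in(l,p)[:2]:
        print(l,round(d['confidence'],2),np.round(d['centre']),pts(p,d['centre'])[0])
np.savez('/tmp/w1.npz',z=p['z_map'],K=p['mtx'],W=p['W'],c=p['color'])
E
```

```text
t: 3.7
eef_pos: [0.4499, 0.1903, 0.2711]
tcp_rot: [-0.0, 0.706, 0.708, -0.0]
force: [0.3, -0.0, -0.7]
grip_width: 0.0001
[[-0.0027  1.     -0.0004  0.4499]
 [ 1.      0.0027 -0.0002  0.1903]
 [-0.0002 -0.0004 -1.      0.2711]
 [ 0.      0.      0.      1.    ]] 3.7
well_edge 0.95 [184. 296.] [0.4522 0.2099 0.0611]
well_edge 0.24 [245. 456.] [0.5063 0.3729 0.0988]
plate 0.85 [217. 292.] [0.4895 0.2062 0.0591]
well_floor 0.62 [182. 297.] [0.4498 0.2112 0.0569]
```

View pics/w1.png

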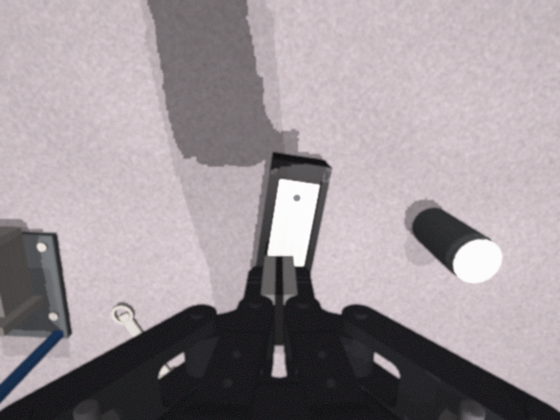

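```bash
python3 -m crank '[{"travel":[0,0.1,0.03],"delta_rot":[0,0,0],"fingers":0},{"travel":[0,0.1,0.03],"delta_rot":[0,0,0],"fingers":0},{"travel":[0,0.1,0.03],"delta_rot":[0,0,0],"fingers":0},{"travel":[0,0.1,0.03],"delta_rot":[0,0,0],"fingers":0}]'
python3 - <<'E'
from h import *
print(pose(),obs()['t'])
p=shot('wrist','w2.png')
for l in ['pickup_block','well_edge','plate','plate_end','well_floor']:
    for d in env.find_in(l,p)[:2]:
        print(l,round(d['confidence'],2),np.round(d['centre']),pts(p,d['centre'])[0])
np.savez('/tmp/w2.npz',z=p['z_map'],K=p['mtx'],W=p['W'],c=p['color'])
cv2.imwrite('pics/w2z.png',cv2.resize(p['color'][60:310,190:390,::-1],(640,800)[:2],interpolation=cv2.INTER_CUBIC)[:600])
E
```

```text
t: 4.4
eef_pos: [0.5501, 0.1893, 0.2395]
tcp_rot: [-0.001, 0.708, 0.706, -0.001]
force: [-0.7, -0.9, 0.7]
grip_width: 0.0001
[[ 0.0018  1.     -0.0034  0.5501]
 [ 1.     -0.0018 -0.0004  0.1893]
 [-0.0004 -0.0034 -1.      0.2395]
 [ 0.      0.      0.      1.    ]] 4.4
pickup_block 0.94 [123. 274.] [0.4868 0.1848 0.0553]
well_edge 0.64 [128. 270.] [0.4905 0.182  0.0556]
plate 0.88 [146. 294.] [0.5079 0.2049 0.0606]
plate_end 0.55 [147. 295.] [0.5079 0.2049 0.0606]
well_floor 0.78 [124. 271.] [0.4878 0.1829 0.0537]
```

View pics/w2.png

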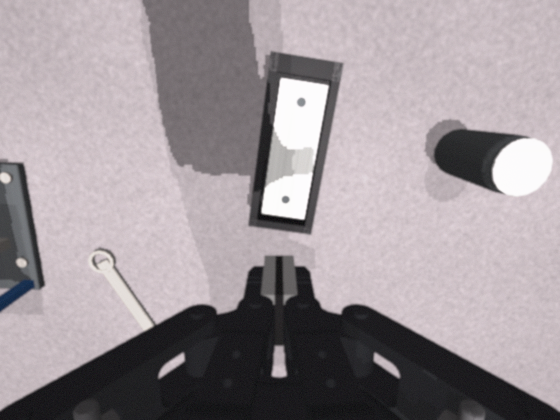

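View pics/w2z.png

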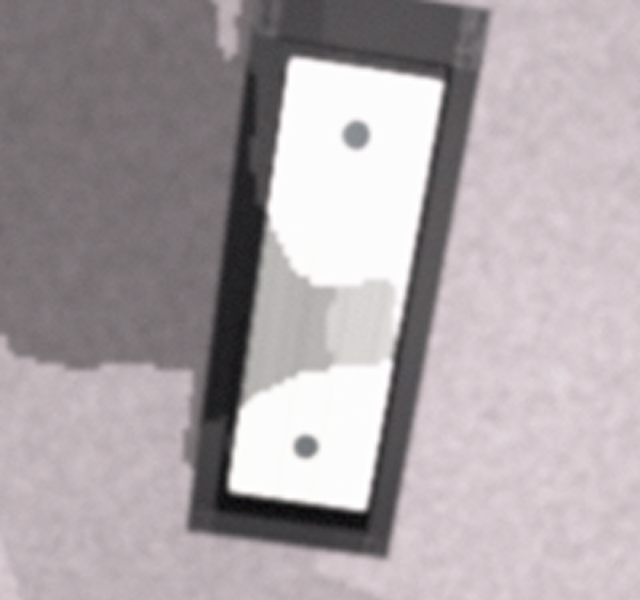

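```bash
cat >> h.py <<'E'
def ray(p,rc,z):
    rc=np.atleast_2d(rc).astype(float);K=p['mtx'] if 'mtx' in p else p['K'];W=p['W']
    d=np.stack([(rc[:,1]-K[0,2])/K[0,0],(rc[:,0]-K[1,2])/K[1,1],np.ones(len(rc))],1)@W[:3,:3].T
    return W[:3,3]+d*((z-W[2,3])/d[:,2])[:,None]
E
python3 - <<'E'
from h import *
d=np.load('/tmp/w2.npz');p={k:d[k] for k in d.files}
g=p['c'].astype(int).min(2)
m=np.zeros_like(g,np.uint8);m[60:240,255:345]=(g[60:240,255:345]>120)
# restrict to depth ~ block top
n,l,s,c=cv2.connectedComponentsWithStats(m);i=l[100,290];mm=l==i
print(s[i])
rc=np.argwhere(mm);X=ray(p,rc,.061)[:,:2]
(cx,cy),(w,h),a=cv2.minAreaRect((X*1000).astype(np.float32));print(cx,cy,w,h,a)
print(cv2.boxPoints(((cx,cy),(w,h),a)))
# block corners
cor=np.array([[60+528/3.2,190+190/3.2],[60+555/3.2,190+386/3.2],[60+10/3.2,190+490/3.2]])
print(ray(p,cor,.061))
# depth of top
z=p['z'];
p['z_map']=z;p['mtx']=p['K'];print(np.median(pts(p,rc),0))
top=[ [r,268] for r in range(130,200,10)];print(pts(p,top))
E
```

```text
[ 261   77   68  143 6505]
513.9232177734375 203.62054443359375 45.57106399536133 131.39974975585938 81.15348815917969
[[445.5008 191.2099]
 [575.3373 171.0022]
 [582.3457 216.0312]
 [452.5091 236.2389]]
[[0.5878 0.1599 0.061 ]
 [0.5972 0.223  0.061 ]
 [0.4351 0.2478 0.061 ]]
[0.5079 0.2043 0.0602]
[[0.493  0.1802 0.0602]
 [0.5027 0.1799 0.0555]
 [0.5123 0.1798 0.0556]
 [0.5288 0.1781 0.0089]
 [0.5311 0.1797 0.06  ]
 [0.5408 0.1796 0.0614]
 [0.5516 0.1794 0.0583]]
```

```bash
python3 - <<'E'
from h import *
a=np.radians(-8.7);u=np.array([np.cos(a),np.sin(a),0]);v=np.array([-u[1],u[0],0])
e=np.array([.5243,.2014,0])
rel(tgt(e+.044*u+[0,0,.070],[0,0,-1],v))
E
```

```text
travel [0.0046 0.0177 0.173 ] rot [ 0.14 -0.02  8.72] rows>= 4
```

```bash
python3 -m crank '[{"travel":[0.0046,0.0177,0.05],"delta_rot":[0,0,8.5],"fingers":0},{"travel":[0.0046,0.0177,0.1],"delta_rot":[0,0,8.7],"fingers":0},{"travel":[0.0046,0.0177,0.14],"delta_rot":[0,0,8.7],"fingers":0},{"travel":[0.0046,0.0177,0.165],"delta_rot":[0,0,8.7],"fingers":0},{"travel":[0.0046,0.0177,0.17],"delta_rot":[0,0,8.7],"fingers":0},{"travel":[0.0046,0.0177,0.17],"delta_rot":[0,0,8.7],"fingers":0}]'
python3 - <<'E'
from h import *
print(pose(),obs()['t'])
p=shot('wrist','w3.png');p=shot('side','s3.png');cv2.imwrite('pics/s3z.png',cv2.resize(p['color'][200:310,180:310,::-1],(780,600)[:2],interpolation=cv2.INTER_CUBIC)[:600])
E
```

```text
t: 5.3
eef_pos: [0.5674, 0.1945, 0.0719]
tcp_rot: [0.0, 0.759, 0.652, 0.0]
force: [0.1, 0.3, 0.0]
grip_width: -0.0001
[[ 0.151   0.9885  0.0001  0.5674]
 [ 0.9885 -0.151  -0.0001  0.1945]
 [-0.0001  0.0002 -1.      0.0719]
 [ 0.      0.      0.      1.    ]] 5.3
```

View pics/w3.png

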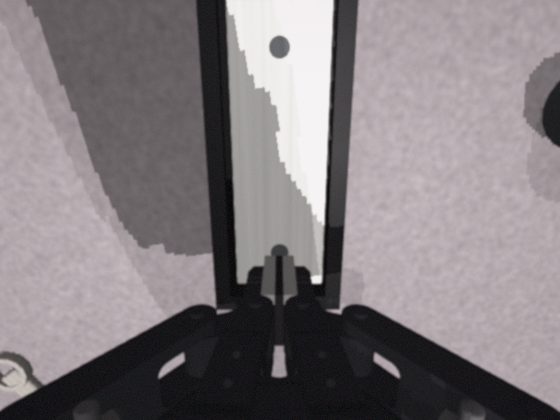

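View pics/s3z.png

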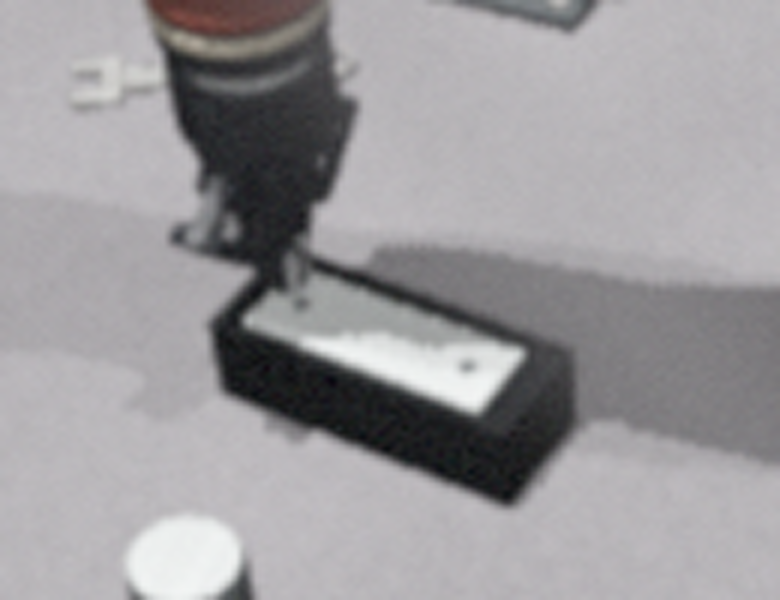

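```bash
python3 -m crank '[{"travel":[0,0,0.01],"delta_rot":[0,0,0],"fingers":0},{"travel":[0,0,0.017],"delta_rot":[0,0,0],"fingers":0},{"travel":[0,0,0.024],"delta_rot":[0,0,0],"fingers":0},{"travel":[0,0,0.03],"delta_rot":[0,0,0],"fingers":0},{"travel":[0,0,0.036],"delta_rot":[0,0,0],"fingers":0},{"travel":[0,0,0.041],"delta_rot":[0,0,0],"fingers":0},{"travel":[0,0,0.041],"delta_rot":[0,0,0],"fingers":0},{"travel":[0,0,0.041],"delta_rot":[0,0,0],"fingers":0},{"travel":[0,0,0.041],"delta_rot":[0,0,0],"fingers":0}]'
python3 - <<'E'
from h import *
p=shot('wrist','w4.png');p=shot('side','s4.png');cv2.imwrite('pics/s4z.png',cv2.resize(p['color'][200:310,180:310,::-1],(780,600)[:2],interpolation=cv2.INTER_CUBIC)[:600])
E
```

```text
t: 6.3
eef_pos: [0.5699, 0.1944, 0.0318]
tcp_rot: [0.001, 0.759, 0.651, 0.002]
force: [4.2, -0.4, 6.8]
grip_width: -0.0004
```

View pics/w4.png

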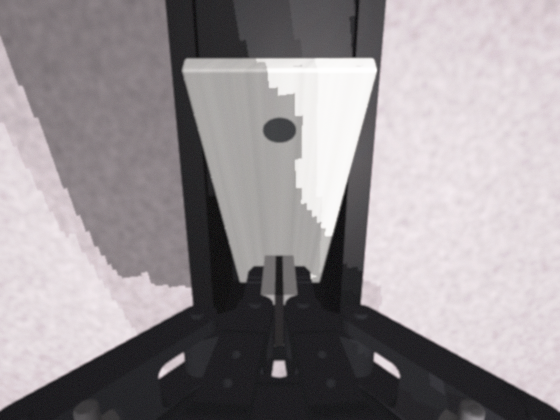

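View pics/s4z.png

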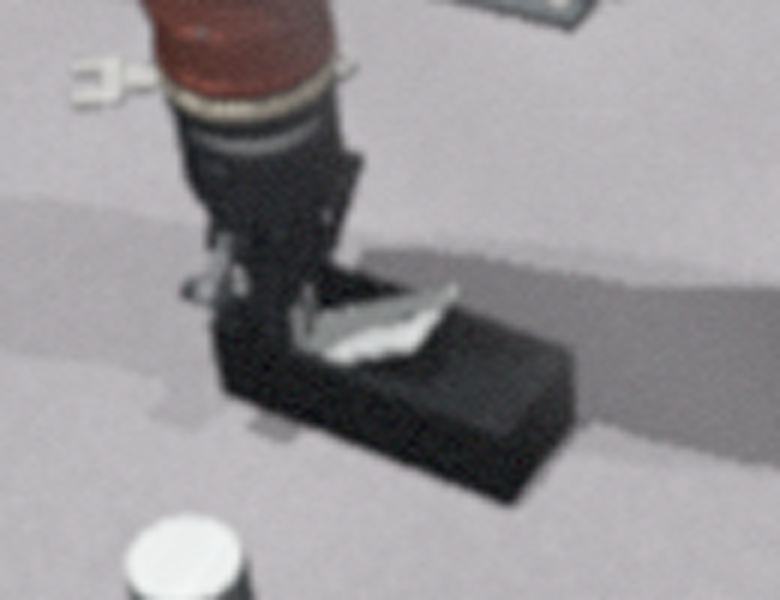

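```bash
python3 - <<'E'
from h import *
p=shot('wrist')
a=np.radians(-8.7);u=np.array([np.cos(a),np.sin(a),0]);e=np.array([.5243,.2014,0])
for X in pts(p,[[66,280],[74,280],[90,280],[110,280],[150,280],[200,280],[250,262],[190,250]]): print(X,(X-e)@u)
E
```

```text
[0.4854 0.2085 0.0921] -0.03954696350388409
[0.487  0.2083 0.0917] -0.03789946995427845
[0.4903 0.2078 0.0894] -0.03456627326095094
[0.4948 0.2071 0.0863] -0.02998236381511766
[0.5059 0.2055 0.0762] -0.018779460899633567
[0.5254 0.2025 0.0596] 0.0009139920863049439
[0.5538 0.1901 0.036 ] 0.030880022566714335
[0.5191 0.1932 0.0642] -0.003882912268135739
```

```bash
python3 -m crank '[{"travel":[0,0,-0.006],"delta_rot":[0,0,0],"fingers":0},{"travel":[0,0,-0.015],"delta_rot":[0,0,0],"fingers":0},{"travel":[0,0,-0.04],"delta_rot":[0,0,0],"fingers":0},{"travel":[0,0,-0.08],"delta_rot":[0,0,0],"fingers":0},{"travel":[0,0,-0.11],"delta_rot":[0,0,0],"fingers":1},{"travel":[0,0,-0.11],"delta_rot":[0,0,0],"fingers":1},{"travel":[0,0,-0.11],"delta_rot":[0,0,0],"fingers":1}]'
python3 - <<'E'
from h import *
a=np.radians(-8.7);u=np.array([np.cos(a),np.sin(a),0]);v=np.array([-u[1],u[0],0]);e=np.array([.5243,.2014,0])
p=shot('wrist','w5.png');print(pose())
m=env.masks_of('plate',p);print([(d['confidence'],d['centre'],d['mask'].sum()) for d in m])
X=pts(p,np.argwhere(m[0]['mask']))-e
Q=np.stack([X@u,X@v,X[:,2]],1);Q=Q[(Q[:,2]>.05)&(Q[:,2]<.1)]
print(np.percentile(Q,[0,1,50,99,100],axis=0))
k=np.abs(Q[:,0]+.03)<.003;print(np.percentile(Q[k],[1,50,99],axis=0))
k=np.abs(Q[:,0]+.0)<.003;print(np.percentile(Q[k],[1,50,99],axis=0))
print(np.polyfit(Q[:,0],Q[:,2],1))
rel(tgt(e-.031*u+[0,0,.12],[0,0,-1],v))
E
```

```text
t: 7.15
eef_pos: [0.5681, 0.1945, 0.1411]
tcp_rot: [0.0, 0.759, 0.651, 0.001]
force: [-1.1, -1.2, -1.1]
grip_width: 0.043
[[ 0.1512  0.9885 -0.0008  0.5674]
 [ 0.9885 -0.1512 -0.0002  0.1944]
 [-0.0003 -0.0007 -1.      0.1398]
 [ 0.      0.      0.      1.    ]]
[(0.75, [149.9, 278.9], np.int64(8687))]
[[-0.0409 -0.0252  0.05  ]
 [-0.0409 -0.0206  0.0508]
 [-0.0193  0.0009  0.0774]
 [ 0.0135  0.0222  0.0931]
 [ 0.0151  0.0263  0.0948]]
[[-0.0325 -0.0207  0.0832]
 [-0.0298  0.0003  0.0863]
 [-0.027   0.0222  0.0891]]
[[-0.0029 -0.0208  0.0589]
 [-0.0001  0.0002  0.0617]
 [ 0.003   0.0219  0.0646]]
[-0.7929  0.0619]
travel [ 0.0005 -0.0742  0.0192] rot [-0.11  0.03  0.01] rows>= 2
```

View pics/w5.png

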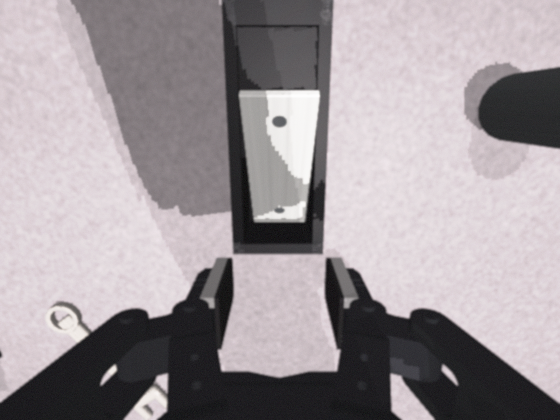

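```bash
python3 -m crank '[{"travel":[0.001,-0.04,0],"delta_rot":[0,0,0],"fingers":1},{"travel":[0.001,-0.074,0],"delta_rot":[0,0,0],"fingers":1},{"travel":[0.001,-0.074,0],"delta_rot":[0,0,0],"fingers":1},{"travel":[0.001,-0.074,0.03],"delta_rot":[0,0,0],"fingers":1},{"travel":[0.001,-0.074,0.055],"delta_rot":[0,0,0],"fingers":1},{"travel":[0.001,-0.074,0.07],"delta_rot":[0,0,0],"fingers":1},{"travel":[0.001,-0.074,0.076],"delta_rot":[0,0,0],"fingers":1},{"travel":[0.001,-0.074,0.076],"delta_rot":[0,0,0],"fingers":1}]'
python3 - <<'E'
from h import *
p=shot('wrist','w6.png');print(pose(),obs()['grip_width'])
p=shot('side','s6.png');cv2.imwrite('pics/s6z.png',cv2.resize(p['color'][200:310,180:310,::-1],(780,600)[:2],interpolation=cv2.INTER_CUBIC)[:600])
E
```

```text
t: 8.05
eef_pos: [0.4943, 0.2064, 0.0634]
tcp_rot: [-0.0, 0.759, 0.651, -0.001]
force: [0.1, -0.1, 0.4]
grip_width: 0.0851
[[ 0.1513  0.9885 -0.      0.4949]
 [ 0.9885 -0.1513 -0.0001  0.2066]
 [-0.0001 -0.     -1.      0.0645]
 [ 0.      0.      0.      1.    ]] 0.0854772170259861
```

View pics/w6.png

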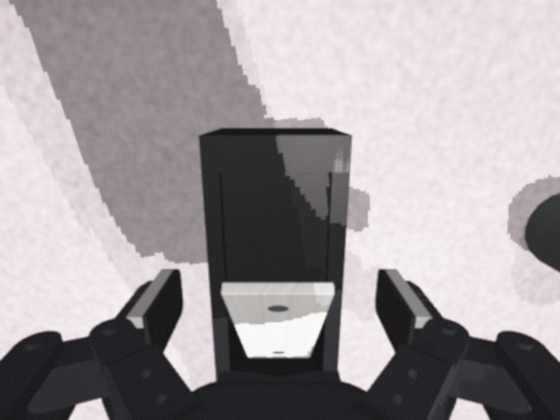

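View pics/s6z.png

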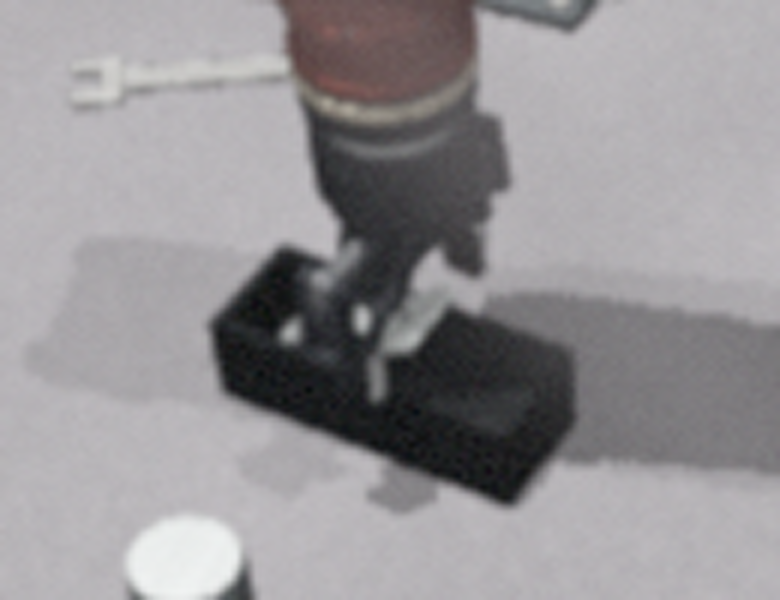

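```bash
python3 -m crank '[{"travel":[0,0,0],"delta_rot":[0,0,0],"fingers":0},{"travel":[0,0,0],"delta_rot":[0,0,0],"fingers":0},{"travel":[0,0,0],"delta_rot":[0,0,0],"fingers":0},{"travel":[0,0,0],"delta_rot":[0,0,0],"fingers":0},{"travel":[0,0,0],"delta_rot":[0,0,0],"fingers":0},{"travel":[0,0,0],"delta_rot":[0,0,0],"fingers":0},{"travel":[0,0,0],"delta_rot":[0,0,0],"fingers":0}]'
python3 - <<'E'
from h import *
p=shot('wrist','w7.png');o=obs();print(o['grip_width'],o['force'])
E
```

```text
t: 8.85
eef_pos: [0.4951, 0.2067, 0.0648]
tcp_rot: [0.0, 0.759, 0.651, 0.0]
force: [-0.9, -0.1, 6.6]
grip_width: 0.0425
0.04235507750814191 [-1.2503 -0.1712  4.9398]
```

View pics/w7.png

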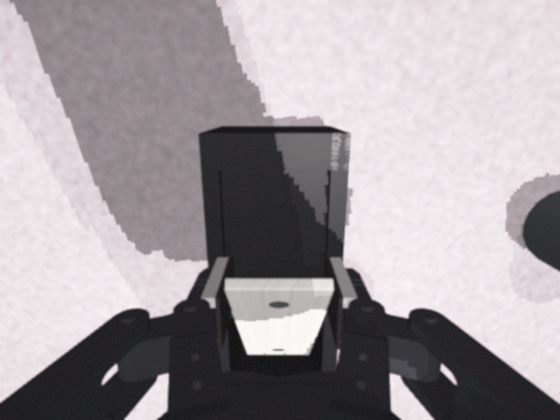

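```bash
python3 -m crank '[{"travel":[0,-0.001,-0.01],"delta_rot":[0,0,0],"fingers":0},{"travel":[0,-0.003,-0.03],"delta_rot":[0,0,0],"fingers":0},{"travel":[0,-0.006,-0.06],"delta_rot":[0,0,0],"fingers":0},{"travel":[0,-0.01,-0.1],"delta_rot":[0,0,0],"fingers":0},{"travel":[0,-0.01,-0.13],"delta_rot":[0,0,0],"fingers":0},{"travel":[0,-0.01,-0.13],"delta_rot":[0,0,0],"fingers":0},{"travel":[0,-0.01,-0.13],"delta_rot":[0,0,0],"fingers":0}]'
python3 - <<'E'
from h import *
p=shot('wrist','w8.png');o=obs();print(o['grip_width'],o['force'])
m=env.masks_of('plate',p);print([(d['confidence'],d['centre'],d['mask'].sum()) for d in m])
rc=np.argwhere(m[0]['mask']);X=pts(p,rc);T=np.linalg.inv(pose());Q=X@T[:3,:3].T+T[:3,3]
print(np.percentile(Q,[1,5,50,95,99],axis=0))
np.savez('/tmp/w8.npz',z=p['z_map'],K=p['mtx'],W=p['W'],c=p['color'],Q=Q,rc=rc)
p=shot('top','t8.png')
cv2.imwrite('pics/t8z.png',cv2.resize(p['color'][130:215,285:350,::-1],(458,600),interpolation=cv2.INTER_CUBIC))
np.savez('/tmp/t8.npz',z=p['z_map'],K=p['mtx'],W=p['W'],c=p['color'])
p=shot('side','s8.png')
cv2.imwrite('pics/s8z.png',cv2.resize(p['color'][140:290,180:310,::-1],(520,600),interpolation=cv2.INTER_CUBIC))
E
```

```text
t: 9.6
eef_pos: [0.485, 0.2081, 0.1947]
tcp_rot: [0.0, 0.759, 0.651, 0.0]
force: [-0.4, 0.1, -1.3]
grip_width: 0.0425
0.04236909557511617 [-0.3139  0.3693 -1.8473]
[(0.85, [310.9, 276.9], np.int64(6636))]
[[-0.0201 -0.0109 -0.0299]
 [-0.0184 -0.0101 -0.029 ]
 [ 0.0008  0.0127 -0.0126]
 [ 0.0201  0.0775  0.0402]
 [ 0.0218  0.0885  0.0492]]
```

View pics/w8.png

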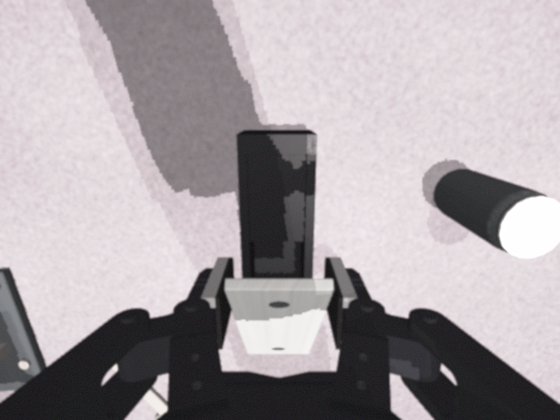

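View pics/t8z.png

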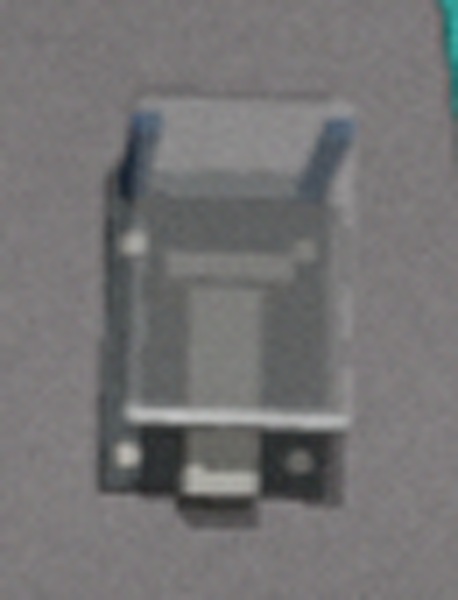

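View pics/s8z.png

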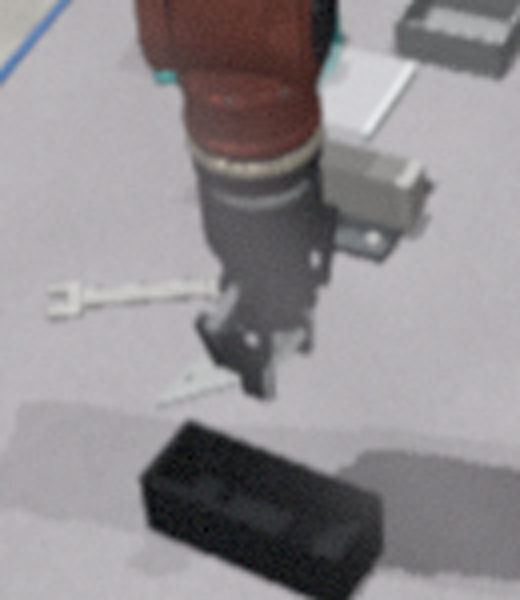

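```bash
python3 - <<'E'
from h import *
d=np.load('/tmp/w8.npz');Q=d['Q']
k=(np.abs(Q[:,0])<.018)&(Q[:,2]>-.035)&(Q[:,1]>-.007)&(Q[:,1]<.08)
Q1=Q[k]
for _ in range(5):
    c=np.polyfit(Q1[:,1],Q1[:,2],1);r=Q1[:,2]-np.polyval(c,Q1[:,1]);Q1=Q1[np.abs(r)<.0015]
print(c,np.degrees(np.arctan(c[0])),len(Q1),len(Q[k]),Q1[:,1].min(),Q1[:,1].max())
for y0 in np.arange(-.014,-.004,.001): 
    s=Q[np.abs(Q[:,1]-y0)<.0005]; print(y0,len(s),np.median(s[:,2]) if len(s) else '')
for y0 in (0,.02,.04,.06,.08):
    s=Q[np.abs(Q[:,1]-y0)<.001]; 
    if len(s):print(y0,s[:,0].min(),s[:,0].max(),np.median(s[:,2]))
rel(tgt([.63,-.16,.34],[0,0,-1],[0,1,0]))
E
```

```text
[ 0.8153 -0.0231] 39.189676704744556 4195 4195 -0.006999196677136443 0.07998832493183738
-0.014 0 
-0.013000000000000001 0 
-0.012000000000000002 0 
-0.011000000000000003 171 -0.026632729156514823
-0.010000000000000004 400 -0.027130348872354076
-0.009000000000000005 422 -0.028266256831025044
-0.008000000000000005 264 -0.029094752399605156
-0.007000000000000006 138 -0.028757537537651937
-0.006000000000000007 125 -0.027992673867576867
-0.005000000000000008 121 -0.027214618581081235
0 -0.0200409701144601 0.02209866744565575 -0.02314129766250264
0.02 -0.020544259833846668 0.022328419904926344 -0.006710714113003488
0.04 -0.020602418864733518 0.0219810793272473 0.009566386907766095
0.06 -0.02068273618496469 0.021264738009683537 0.025488069940858477
0.08 -0.02113174883560015 0.021517465951158776 0.04211947737638588
travel [-0.3418  0.1996 -0.1475] rot [-0.14  0.04 -8.7 ] rows>= 9
```

```bash
python3 -m crank '[{"travel":[-0.02,0.01,-0.045],"delta_rot":[0,0,0],"fingers":0},{"travel":[-0.06,0.03,-0.08],"delta_rot":[0,0,-2],"fingers":0},{"travel":[-0.1,0.05,-0.11],"delta_rot":[0,0,-4],"fingers":0},{"travel":[-0.342,0.2,-0.147],"delta_rot":[0,0,-8.7],"fingers":0},{"travel":[-0.342,0.2,-0.147],"delta_rot":[0,0,-8.7],"fingers":0},{"travel":[-0.342,0.2,-0.147],"delta_rot":[0,0,-8.7],"fingers":0},{"travel":[-0.342,0.2,-0.147],"delta_rot":[0,0,-8.7],"fingers":0},{"travel":[-0.342,0.2,-0.147],"delta_rot":[0,0,-8.7],"fingers":0},{"travel":[-0.342,0.2,-0.147],"delta_rot":[0,0,-8.7],"fingers":0},{"travel":[-0.342,0.2,-0.147],"delta_rot":[0,0,-8.7],"fingers":0},{"travel":[-0.342,0.2,-0.147],"delta_rot":[0,0,-8.7],"fingers":0},{"travel":[-0.342,0.2,-0.147],"delta_rot":[0,0,-8.7],"fingers":0}]'
python3 - <<'E'
from h import *
p=shot('wrist','w9.png');print(pose(),obs()['t'])
for l in ['rest','stop_face','guard_lip']:
    for d in env.find_in(l,p)[:2]:
        print(l,round(d['confidence'],2),np.round(d['centre']),pts(p,d['centre'])[0])
np.savez('/tmp/w9.npz',z=p['z_map'],K=p['mtx'],W=p['W'],c=p['color'])
E
```

```text
t: 11.0
eef_pos: [0.6305, -0.1593, 0.3409]
tcp_rot: [-0.001, 0.707, 0.707, -0.0]
force: [-0.0, 0.3, -0.9]
grip_width: 0.0423
[[-0.0013  1.     -0.0001  0.6305]
 [ 1.      0.0013  0.0002 -0.1589]
 [ 0.0002 -0.0001 -1.      0.3414]
 [ 0.      0.      0.      1.    ]] 11.05
rest 0.92 [13. 28.] [ 0.4448 -0.4559  0.0376]
rest 0.84 [158. 272.] [ 0.6026 -0.1652  0.1377]
stop_face 0.88 [160. 275.] [ 0.6046 -0.1631  0.1386]
stop_face 0.78 [253. 142.] [ 0.7097 -0.313   0.1383]
guard_lip 0.91 [256. 140.] [ 0.7131 -0.3166  0.1389]
guard_lip 0.83 [11. 28.] [ 0.4443 -0.4543  0.0395]
```

View pics/w9.png

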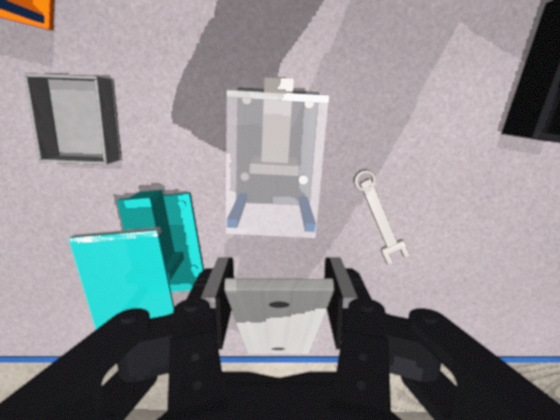

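```bash
python3 - <<'E'
from h import *
d=np.load('/tmp/w9.npz')
cv2.imwrite('pics/w9a.png',cv2.resize(d['c'][68:158,215:340,::-1],None,fx=6,fy=6,interpolation=cv2.INTER_CUBIC))
cv2.imwrite('pics/w9b.png',cv2.resize(d['c'][150:245,215:340,::-1],None,fx=6,fy=6,interpolation=cv2.INTER_CUBIC))
E
```

```text
(no output)
```

View pics/w9a.png

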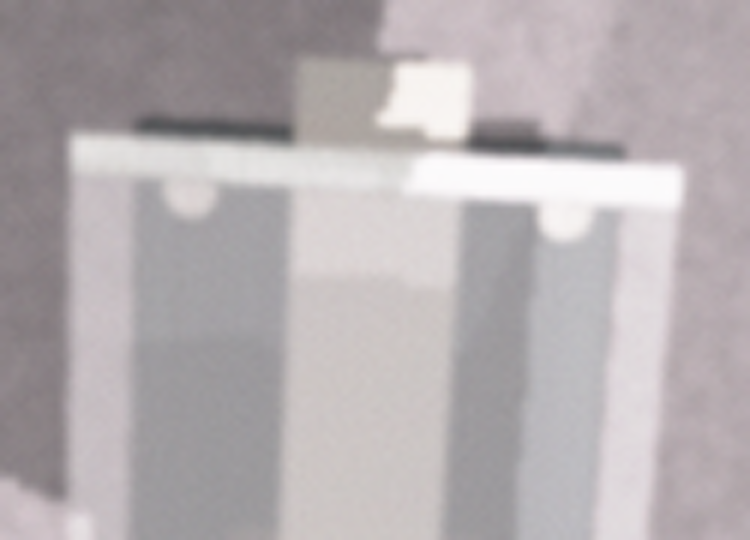

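View pics/w9b.png

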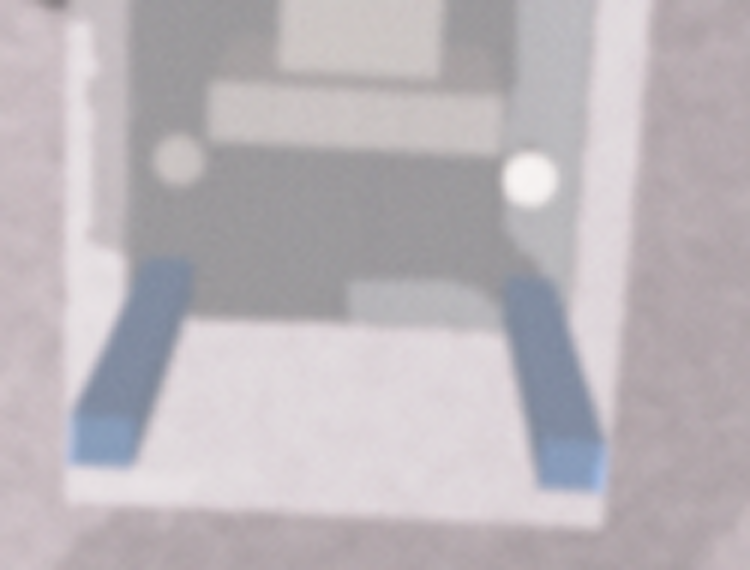

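```bash
python3 - <<'E'
from h import *
d=np.load('/tmp/w9.npz');p={k:d[k] for k in d.files}
def A(x,y):return [68+(y+.5)/6-.5,215+(x+.5)/6-.5]
def B(x,y):return [150+(y+.5)/6-.5,215+(x+.5)/6-.5]
bf=ray(p,[A(296,60),A(472,63)],.062);be=ray(p,[B(278,70),B(441,78)],.062)
bm=ray(p,[A(289,300),A(455,300)],.062)
st=ray(p,[B(210,80),B(505,97)],.082)
lip=ray(p,[A(70,130),A(685,165)],.139)
scr=ray(p,[A(190,190),A(565,215),B(179,160),B(529,181)],.014)
for n,X in dict(bf=bf,bm=bm,be=be,st=st,lip=lip,scr=scr).items():
    print(n,X,X[:2].mean(0),np.linalg.norm(X[0]-X[1]),'perp deg',np.degrees(np.arctan2(*( (X[1]-X[0])[[0,1]])))) 
for a,b in((bf,be),(bm,be)):
    for i in (0,1):
        w=b[i]-a[i];print(np.degrees(np.arctan2(w[1],w[0])),np.linalg.norm(w))
w=be.mean(0)-bf.mean(0);print(np.degrees(np.arctan2(w[1],w[0])),np.linalg.norm(w))
w=st.mean(0)-bf.mean(0);print(np.degrees(np.arctan2(w[1],w[0])),np.linalg.norm(w[:2]))
p['z_map']=p['z'];p['mtx']=p['K']
print(pts(p,[A(330,90),A(370,90),A(430,110),A(330,160),A(330,340),A(200,500),A(30,90)]))
E
```

```text
bf [[ 0.5195 -0.1757  0.062 ]
 [ 0.5201 -0.141   0.062 ]] [ 0.5198 -0.1583  0.062 ] 0.034723568160225614 perp deg 0.9273828707991516
bm [[ 0.5651 -0.1777  0.062 ]
 [ 0.5651 -0.1439  0.062 ]] [ 0.5651 -0.1608  0.062 ] 0.03385836393917714 perp deg 0.01959140863867782
be [[ 0.6186 -0.1808  0.062 ]
 [ 0.6203 -0.1463  0.062 ]] [ 0.6194 -0.1636  0.062 ] 0.03459037859090273 perp deg 2.835755185582907
st [[ 0.6175 -0.1935  0.082 ]
 [ 0.621  -0.1339  0.082 ]] [ 0.6193 -0.1637  0.082 ] 0.05977914888180867 perp deg 3.332156276819176
lip [[ 0.5365 -0.2094  0.139 ]
 [ 0.5419 -0.1091  0.139 ]] [ 0.5392 -0.1593  0.139 ] 0.10044187703226518 perp deg 3.089829752166624
scr [[ 0.5426 -0.2017  0.014 ]
 [ 0.5479 -0.1177  0.014 ]
 [ 0.6474 -0.2074  0.014 ]
 [ 0.6525 -0.1236  0.014 ]] [ 0.5453 -0.1597  0.014 ] 0.08421050071081593 perp deg 3.6433074044123104
-2.9738932693175792 0.09920022564043716
-3.0373466613433244 0.10035689576259013
-3.3237414484772403 0.05356063918212843
-2.50712933107071 0.05522311855832552
-3.005803859169187 0.09977854540483766
-3.090281656763174 0.09964007188314203
[[ 0.5243 -0.1697  0.0609]
 [ 0.5242 -0.1614  0.0599]
 [ 0.5276 -0.1495  0.0599]
 [ 0.5409 -0.1677  0.1384]
 [ 0.5694 -0.168   0.1387]
 [ 0.5954 -0.1909  0.1381]
 [ 0.5198 -0.2398 -0.0014]]
```

```bash
cat >> h.py <<'E'
b=np.radians(-3.1);r=np.array([np.cos(b),np.sin(b),0]);rv=np.array([-r[1],r[0],0]);up=np.array([0,0,1.])
O=np.array([.5545,-.1601,0])
def home(dr=0,dv=0,dz=0,th=39.2,end=(.0006,-.0077,-.0293)):
    t=np.radians(th);z=np.sin(t)*r-np.cos(t)*up
    T=tgt([0,0,0],z,rv);near=O-.065*r+.067*up+dr*r+dv*rv+dz*up
    T[:3,3]=near-T[:3,:3]@np.array(end);return T
E
python3 - <<'E'
from h import *
print(home())
rel(home(-.006,.12,.13)); A=home(-.006,.12,.13)
rel(home(-.006,.12,.012),A);rel(home(-.006,0,.012),A)
E
```

```text
[[ 0.0541  0.7738  0.6311  0.514 ]
 [ 0.9985 -0.0419 -0.0342 -0.1585]
 [-0.      0.632  -0.7749  0.0492]
 [ 0.      0.      0.      1.    ]]
travel [ 0.1208 -0.1161  0.1626] rot [-39.15  -1.07   3.07] rows>= 5
travel [-0.     -0.0746  0.0914] rot [-0.  0. -0.] rows>= 3
travel [-0.12   -0.0746  0.0914] rot [-0.  0. -0.] rows>= 4
```

```bash
python3 -m crank '[{"travel":[0.04,-0.03,0.02],"delta_rot":[-8.5,-0.2,0.7],"fingers":0},{"travel":[0.08,-0.06,0.05],"delta_rot":[-17,-0.45,1.3],"fingers":0},{"travel":[0.1208,-0.09,0.09],"delta_rot":[-25.5,-0.7,2],"fingers":0},{"travel":[0.1208,-0.116,0.13],"delta_rot":[-34,-0.9,2.7],"fingers":0},{"travel":[0.1208,-0.116,0.1626],"delta_rot":[-39.15,-1.07,3.07],"fingers":0},{"travel":[0.1208,-0.116,0.1626],"delta_rot":[-39.15,-1.07,3.07],"fingers":0},{"travel":[0.1208,-0.116,0.1626],"delta_rot":[-39.15,-1.07,3.07],"fingers":0},{"travel":[0.1208,-0.116,0.1626],"delta_rot":[-39.15,-1.07,3.07],"fingers":0}]'
python3 - <<'E'
from h import *
print(pose(),obs()['t'],obs()['q'])
rel(home(-.006,.12,.012));rel(home(-.006,0,.012))
p=shot('wrist','w10.png')
m=env.masks_of('plate',p);print([(d['confidence'],d['centre'],d['mask'].sum()) for d in m])
rc=np.argwhere(m[0]['mask']);X=pts(p,rc);T=np.linalg.inv(pose());Q=X@T[:3,:3].T+T[:3,3]
k=(np.abs(Q[:,0])<.018)&(Q[:,2]>-.035)&(Q[:,1]>-.005)&(Q[:,1]<.08);Q1=Q[k]
c=np.polyfit(Q1[:,1],Q1[:,2],1);print(c,np.degrees(np.arctan(c[0])),Q[:,1].min(),Q[:,2].min(),Q[:,1].max())
p=shot('side','s10.png')
cv2.imwrite('pics/s10z.png',cv2.resize(p['color'][100:250,180:350,::-1],(680,600),interpolation=cv2.INTER_CUBIC))
E
```

```text
t: 12.0
eef_pos: [0.5716, -0.058, 0.2076]
tcp_rot: [0.221, 0.689, 0.656, 0.216]
force: [18.2, 34.2, 55.2]
grip_width: 0.0427
[[ 0.0471  0.808   0.5873  0.5716]
 [ 0.9989 -0.0428 -0.0212 -0.058 ]
 [ 0.008   0.5876 -0.8091  0.2076]
 [ 0.      0.      0.      1.    ]] 12.0 [-0.4631 -0.8428 -0.838   0.9915  0.2458 -0.3391]
travel [ 0.0158 -0.133   0.0846] rot [-3.21 -0.61  0.04] rows>= 4
travel [-0.1042 -0.1331  0.0833] rot [-3.21 -0.61  0.04] rows>= 4
[(0.57, [310.2, 279.2], np.int64(6773))]
[ 0.7494 -0.0597] 36.84960075885338 -0.05547308975691445 -0.15868353729980417 1.1552420383258664
```

View pics/w10.png

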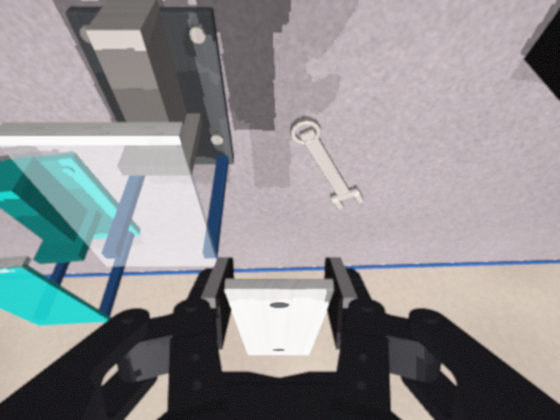

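View pics/s10z.png

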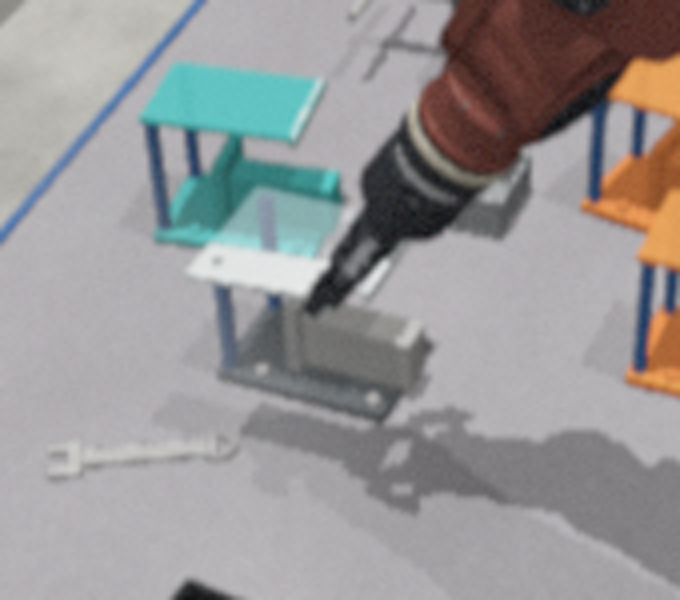

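```bash
python3 - <<'E'
from h import *
o=obs();print(o);print(pose())
E
```

```text
{'t': 12.15, 'q': array([-0.4626, -0.8386, -0.8571,  0.9956,  0.2438, -0.3396]), 'dq': array([-0.0094, -0.053 ,  0.2934,  0.0162, -0.0043, -0.0129]), 'tau': array([  0.0867, -16.2442,  49.8234,  -7.1459,   0.9544,   0.1874]), 'eef_pos': array([ 0.5642, -0.0547,  0.1893]), 'tcp_rot': array([0.209 , 0.6929, 0.6571, 0.2106]), 'force': array([-0.1775, -0.3623, -0.3294]), 'wrist_torque': array([-0.0097,  0.6423,  0.0018]), 'grip_width': 0.04244556566992718}
[[ 0.0476  0.8226  0.5666  0.5642]
 [ 0.9987 -0.049  -0.0128 -0.0547]
 [ 0.0172  0.5665 -0.8239  0.1893]
 [ 0.      0.      0.      1.    ]]
```

```bash
python3 -m crank '[{"travel":[0,0.03,-0.03],"delta_rot":[8,0,0],"fingers":0},{"travel":[0,0.03,-0.03],"delta_rot":[14,0,0],"fingers":0},{"travel":[0,0.03,-0.03],"delta_rot":[14,0,0],"fingers":0}]'
python3 - <<'E'
from h import *
o=obs();print(o['q'],o['dq'],o['force']);print(pose())
E
```

```text
t: 12.45
eef_pos: [0.58, -0.0602, 0.256]
tcp_rot: [0.137, 0.711, 0.677, 0.134]
force: [-0.4, -0.4, -0.5]
grip_width: 0.0424
[-0.3989 -0.4495 -0.4107  1.2466  0.133  -0.3261] [ 0.1227  0.7546  0.7428  0.4674 -0.2099  0.0292] [-0.3629 -0.4453 -0.4651]
[[ 0.0477  0.9255  0.3758  0.58  ]
 [ 0.9989 -0.0456 -0.0145 -0.0602]
 [ 0.0037  0.376  -0.9266  0.256 ]
 [ 0.      0.      0.      1.    ]]
```

```bash
cat > kin.py <<'E'
from h import *
from scipy.optimize import least_squares
D=[([-1.4507,.1047,.0965,1.5639,0,1.3531],[[.3314,-.9435,0,.1988],[-.9435,-.3314,0,-.5661],[0,0,-1,.2313]]),
([-.4631,-.8428,-.838,.9915,.2458,-.3391],[[.0471,.808,.5873,.5716],[.9989,-.0428,-.0212,-.058],[.008,.5876,-.8091,.2076]]),
([-.4626,-.8386,-.8571,.9956,.2438,-.3396],[[.0476,.8226,.5666,.5642],[.9987,-.049,-.0128,-.0547],[.0172,.5665,-.8239,.1893]]),
([-.3989,-.4495,-.4107,1.2466,.133,-.3261],[[.0477,.9255,.3758,.58],[.9989,-.0456,-.0145,-.0602],[.0037,.376,-.9266,.256]])]
import os
if os.path.exists('/tmp/more.npy'):
    for a in np.load('/tmp/more.npy',allow_pickle=True): D.append(a)
Ry=lambda a:R.from_euler('y',a).as_matrix();Rz=lambda a:R.from_euler('z',a).as_matrix();Rx=lambda a:R.from_euler('x',a).as_matrix()
def rot(q):
    return Rz(q[0])@Ry(q[1]-q[2]+q[3])@Rz(q[4]*S5)@Rx(q[5]*S6)@M
S5=1;S6=1;M=np.eye(3)
def pos(q,P):
    a1,d1,o,a2,a3,c3,L4,L=P
    return Rz(q[0])@(np.array([a1,o,d1])+Ry(q[1])@[0,0,a2]+Ry(q[1]-q[2])@[a3,0,c3]+Ry(q[1]-q[2]+q[3])@(np.array([L4,0,0])+Rz(q[4]*S5)@[L,0,0]))
best=None
for s5 in(1,-1):
  for s6 in (1,-1):
    S5,S6=s5,s6;M=np.eye(3)
    Ms=[rot(np.array(q)).T@np.array(T)[:,:3] for q,T in D]
    e=max(np.abs(m-Ms[0]).max() for m in Ms)
    if best is None or e<best[0]: best=(e,s5,s6,Ms[0])
e,S5,S6,M=best
P0=np.array([0,.2,.13,.45,.4,0,.1,.25])
f=lambda P:np.concatenate([(pos(np.array(q),P)-np.array(T)[:,3])*1000 for q,T in D]+[(P-P0)*2])
s=least_squares(f,P0);P=s.x
lo=np.array([-2.99,-.84,-1.1,-1.84,-1.51,-3.14]);hi=np.array([2.99,1.86,1.16,2.11,1.56,3.14])
def ik(T,q0):
    g=lambda q:np.concatenate([(pos(q,P)-T[:3,3])*10,(rot(q)-T[:3,:3]).ravel()])
    r_=least_squares(g,q0);return r_.x,np.abs(r_.fun).max(),np.minimum(r_.x-lo,hi-r_.x)
if __name__=='__main__':
    print(best[:3],best[3]);print(P,s.fun[:-8].round(2))
    q0=np.array([-.45,-.6,-.6,1.2,.2,-.3])
    for th in (25,30,35,39.2):
        for dz in (0,.012,.1):
            for dr in (-.12,-.06,-.006):
                q,e,m=ik(home(dr,0,dz,th),q0);print(th,dz,dr,q.round(3),round(e,4),'margin',m.min().round(3),m.argmin()+1)
E
python3 kin.py
```

```text
(np.float64(0.0012882773429124927), 1, 1) [[-0.0013 -0.0003  1.    ]
 [ 1.     -0.      0.0013]
 [ 0.      1.      0.0003]]
[0.0154 0.2944 0.1295 0.3451 0.5346 0.052  0.1503 0.3037] [-0.   -0.01 -0.03  0.04 -0.04 -0.11 -0.03  0.03  0.1  -0.02  0.02  0.04]
25 0 -0.12 [-0.955 -1.215 -1.221  1.282  0.337 -0.852] 0.0 margin -0.375 2
25 0 -0.06 [-0.807 -0.899 -1.086  1.056  0.292 -0.704] 0.0 margin -0.059 2
25 0 -0.006 [-0.708 -0.659 -0.957  0.918  0.259 -0.607] 0.0 margin 0.143 3
25 0.012 -0.12 [-0.955 -1.207 -1.196  1.299  0.337 -0.852] 0.0 margin -0.367 2
25 0.012 -0.06 [-0.807 -0.904 -1.065  1.081  0.292 -0.704] 0.0 margin -0.064 2
25 0.012 -0.006 [-0.708 -0.668 -0.94   0.944  0.259 -0.607] 0.0 margin 0.16 3
25 0.1 -0.12 [-0.955 -1.128 -0.998  1.418  0.337 -0.852] 0.0 margin -0.288 2
25 0.1 -0.06 [-0.807 -0.898 -0.898  1.241  0.292 -0.704] 0.0 margin -0.058 2
25 0.1 -0.006 [-0.708 -0.699 -0.794  1.121  0.259 -0.607] 0.0 margin 0.141 2
30 0 -0.12 [-1.022 -1.425 -1.322  1.357  0.423 -0.899] 0.0 margin -0.585 2
30 0 -0.06 [-0.854 -1.061 -1.186  1.063  0.366 -0.728] 0.0 margin -0.221 2
30
[... 1247 characters left out ...]
 [-1.161 -2.506 -1.737  1.989  0.6   -0.997] 0.0 margin -1.666 2
39.2 0 -0.06 [-0.95  -1.467 -1.399  1.167  0.515 -0.769] 0.0 margin -0.627 2
39.2 0 -0.006 [-0.816 -1.07  -1.253  0.854  0.45  -0.637] 0.0 margin -0.23 2
39.2 0.012 -0.12 [-1.161 -2.765 -1.818  2.167  0.6   -0.997] 0.0 margin -1.925 2
39.2 0.012 -0.06 [-0.95  -1.446 -1.369  1.176  0.515 -0.769] 0.0 margin -0.606 2
39.2 0.012 -0.006 [-0.816 -1.076 -1.233  0.88   0.45  -0.637] 0.0 margin -0.236 2
39.2 0.1 -0.12 [-1.161 -1.549 -1.216  1.552  0.6   -0.997] 0.0 margin -0.709 2
39.2 0.1 -0.06 [-0.95  -1.309 -1.153  1.256  0.515 -0.769] 0.0 margin -0.469 2
39.2 0.1 -0.006 [-0.816 -1.066 -1.065  1.039  0.45  -0.637] 0.0 margin -0.226 2
```

```bash
cat >> h.py <<'E'
def PC(dr=0,dv=0,dz=0,th=24,cx=.0006):
    t=np.radians(th);z=np.sin(t)*r-np.cos(t)*up
    T=tgt([0,0,0],z,rv);C=O-.0534*r+.0645*up+dr*r+dv*rv+dz*up
    T[:3,3]=C-T[:3,:3]@np.array([cx,0,-.0205]);return T
E
python3 - <<'E'
from kin import *
o=obs();print(pose(),o['q'],o['dq'].max())
for a in [(-.003,.12,.13),(-.003,.12,.045),(-.003,.06,.045),(-.003,0,.045),(-.003,0,0),(0.002,0,0),(-.02,0,.1)]:
    for th in(22,24,26):
        q,e,m=ik(PC(*a,th=th),o['q']);print(a,th,q.round(3),round(e,4),m.round(2))
rel(PC(-.003,.12,.12));rel(PC(-.003,.12,.045),PC(-.003,.12,.12))
E
```

```text
[[ 0.0477  0.9255  0.3758  0.58  ]
 [ 0.9989 -0.0456 -0.0145 -0.0602]
 [ 0.0037  0.376  -0.9266  0.256 ]
 [ 0.      0.      0.      1.    ]] [-0.3989 -0.4495 -0.4107  1.2466  0.133  -0.3261] 0.7545801917390605
(-0.003, 0.12, 0.13) 22 [-0.409 -0.712 -0.731  1.19   0.129 -0.331] 0.0 [2.58 0.13 0.37 0.92 1.43 2.81]
(-0.003, 0.12, 0.13) 24 [-0.418 -0.765 -0.772  1.17   0.144 -0.334] 0.0 [2.57 0.07 0.33 0.94 1.42 2.81]
(-0.003, 0.12, 0.13) 26 [-0.426 -0.82  -0.812  1.152  0.159 -0.338] 0.0 [2.56 0.02 0.29 0.96 1.4  2.8 ]
(-0.003, 0.12, 0.045) 22 [-0.409 -0.712 -0.889  1.031  0.129 -0.331] 0.0 [2.58 0.13 0.21 1.08 1.43 2.81]
(-0.003, 0.12, 0.045) 24 [-0.418 -0.77  -0.932  1.014  0.144 -0.334] 0.0 [2.57 0.07 0.17 1.1  1.42 2.81]
(-0.003, 0.12, 0.045) 26 [-0.426 -0.83  -0.976  0.998  0.159 -0.338] 0.0 [2.56 0.01 0.12 1.11 1.4  2.8 ]
(-0.003, 0.06, 0.045) 22 [-0.552 -0.675 -0.865  1.039  0.179 -0.467] 0.0 [2.44 0.17 0.23 1.07 1.38 2.67]
(-0.003, 0.06, 0.045) 24 [-0.564 -0.729 -0.907  1.022  0.199 -0.472] 0.0 [2.43 0.11 0.19 1.09 1.36 2.67]
(-0.003, 0.06, 0.045) 26 [-0.576 -0.784 -0.949  1.006
[... 665 characters left out ...]
 22 [-0.674 -0.553 -0.872  0.934  0.218 -0.585] 0.0 [2.32 0.29 0.23 1.18 1.34 2.56]
(0.002, 0, 0) 24 [-0.688 -0.6   -0.912  0.914  0.242 -0.591] 0.0 [2.3  0.24 0.19 1.2  1.32 2.55]
(0.002, 0, 0) 26 [-0.701 -0.649 -0.953  0.895  0.266 -0.597] 0.0 [2.29 0.19 0.15 1.21 1.29 2.54]
(-0.02, 0, 0.1) 22 [-0.708 -0.674 -0.759  1.174  0.229 -0.617] 0.0 [2.28 0.17 0.34 0.94 1.33 2.52]
(-0.02, 0, 0.1) 24 [-0.722 -0.722 -0.797  1.159  0.254 -0.625] 0.0 [2.27 0.12 0.3  0.95 1.31 2.52]
(-0.02, 0, 0.1) 26 [-0.738 -0.77  -0.835  1.144  0.279 -0.632] 0.0 [2.25 0.07 0.27 0.97 1.28 2.51]
travel [ 0.0184 -0.0969  0.0581] rot [-1.91 -0.34  0.26] rows>= 3
travel [-0.     -0.0305  0.0685] rot [ 0. -0. -0.] rows>= 2
```

```bash
python3 -m crank '[{"travel":[0,0,0],"delta_rot":[0,0,0],"fingers":0},{"travel":[0,0,0],"delta_rot":[0,0,0],"fingers":0},{"travel":[0,0,0],"delta_rot":[0,0,0],"fingers":0}]'
python3 - <<'E'
from h import *
o=obs();print(o['q'],o['dq'],o['force']);print(pose())
rel(PC(-.003,.12,.12));rel(PC(-.003,.12,.045))
p=shot('wrist','w11.png')
m=env.masks_of('plate',p)
rc=np.argwhere(m[0]['mask']);X=pts(p,rc);T=np.linalg.inv(pose());Q=X@T[:3,:3].T+T[:3,3]
k=(np.abs(Q[:,0])<.018)&(Q[:,2]>-.035)&(Q[:,1]>-.006)&(Q[:,1]<.08)&(np.abs(Q[:,2]-.8153*Q[:,1]+.0231)<.015);Q1=Q[k]
c=np.polyfit(Q1[:,1],Q1[:,2],1);print(c,np.degrees(np.arctan(c[0])),len(Q1))
E
```

```text
t: 12.75
eef_pos: [0.5771, -0.0592, 0.2497]
tcp_rot: [0.135, 0.711, 0.677, 0.133]
force: [0.0, -0.6, -0.9]
grip_width: 0.0429
[-0.4005 -0.4555 -0.4255  1.2426  0.1352 -0.3262] [-0.002  -0.0029 -0.0194  0.003  -0.0034  0.0008] [ 0.0157 -0.6224 -0.9009]
[[ 0.0484  0.9268  0.3725  0.5771]
 [ 0.9988 -0.0476 -0.0113 -0.0592]
 [ 0.0072  0.3726 -0.928   0.2497]
 [ 0.      0.      0.      1.    ]]
travel [ 0.0172 -0.0917  0.0537] rot [-2.13 -0.51  0.14] rows>= 3
travel [ 0.0167 -0.1197  0.1233] rot [-2.13 -0.51  0.14] rows>= 4Traceback (most recent call last):
  File "<stdin>", line 6, in <module>
IndexError: list index out of range
```

```bash
python3 -m crank '[{"travel":[0.017,-0.035,0.02],"delta_rot":[-1,-0.2,0],"fingers":0},{"travel":[0.017,-0.07,0.04],"delta_rot":[-2.1,-0.5,0.1],"fingers":0},{"travel":[0.017,-0.092,0.0537],"delta_rot":[-2.1,-0.5,0.1],"fingers":0},{"travel":[0.017,-0.1,0.075],"delta_rot":[-2.1,-0.5,0.1],"fingers":0},{"travel":[0.017,-0.112,0.105],"delta_rot":[-2.1,-0.5,0.1],"fingers":0},{"travel":[0.0167,-0.1197,0.1233],"delta_rot":[-2.1,-0.5,0.1],"fingers":0},{"travel":[0.0167,-0.1197,0.1233],"delta_rot":[-2.1,-0.5,0.1],"fingers":0},{"travel":[0.0167,-0.1197,0.1233],"delta_rot":[-2.1,-0.5,0.1],"fingers":0}]'
python3 - <<'E'
from h import *
o=obs();print(o['q'],o['dq'],o['force']);print(pose());print(PC(-.003,.12,.045))
rel(PC(-.003,0,.045))
p=shot('wrist','w11.png')
p=shot('side','s11.png')
cv2.imwrite('pics/s11z.png',cv2.resize(p['color'][100:250,180:350,::-1],(680,600),interpolation=cv2.INTER_CUBIC))
E
```

```text
t: 13.65
eef_pos: [0.5125, -0.0383, 0.0903]
tcp_rot: [0.15, 0.71, 0.673, 0.142]
force: [0.2, -0.9, -1.0]
grip_width: 0.0423
[-0.4189 -0.7691 -0.9288  1.0194  0.1453 -0.3362] [0.0017 0.0013 0.0385 0.0007 0.0023 0.0006] [ 0.2288 -0.8574 -0.9805]
[[ 0.0537  0.9132  0.404   0.5125]
 [ 0.9986 -0.0492 -0.0214 -0.0383]
 [ 0.0003  0.4045 -0.9145  0.0903]
 [ 0.      0.      0.      1.    ]]
[[ 0.0541  0.9122  0.4061  0.513 ]
 [ 0.9985 -0.0494 -0.022  -0.0383]
 [ 0.      0.4067 -0.9135  0.0908]
 [ 0.      0.      0.      1.    ]]
travel [-0.12    0.0006 -0.0003] rot [-0.14 -0.03  0.01] rows>= 3
```

View pics/w11.png

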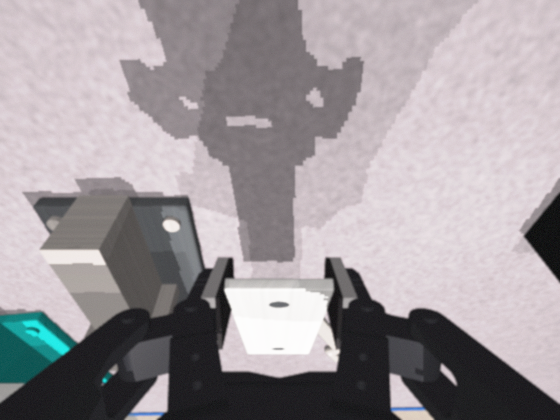

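View pics/s11z.png

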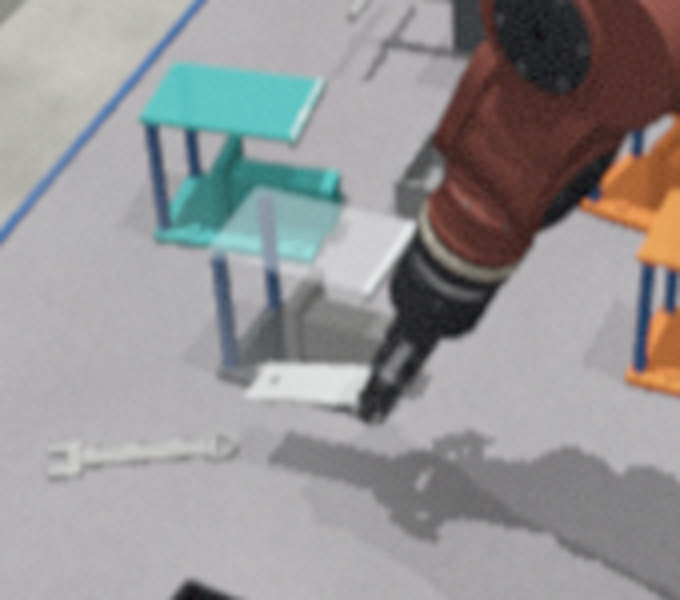

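```bash
python3 -m crank '[{"travel":[-0.025,0,0],"delta_rot":[-0.1,0,0],"fingers":0},{"travel":[-0.055,0,0],"delta_rot":[-0.1,0,0],"fingers":0},{"travel":[-0.085,0,0],"delta_rot":[-0.1,0,0],"fingers":0},{"travel":[-0.11,0.0006,0],"delta_rot":[-0.1,0,0],"fingers":0},{"travel":[-0.12,0.0006,0],"delta_rot":[-0.1,0,0],"fingers":0},{"travel":[-0.12,0.0006,0],"delta_rot":[-0.1,0,0],"fingers":0},{"travel":[-0.12,0.0006,0],"delta_rot":[-0.1,0,0],"fingers":0}]'
python3 - <<'E'
from h import *
o=obs();print(o['q'],o['dq'],o['force']);print(pose());print(PC(-.003,0,.045))
for z in (.031,.02,.01,0): rel(PC(-.003,0,z))
p=shot('wrist','w12.png')
p=shot('side','s12.png')
cv2.imwrite('pics/s12z.png',cv2.resize(p['color'][100:250,180:350,::-1],(680,600),interpolation=cv2.INTER_CUBIC))
E
```

```text
t: 14.45
eef_pos: [0.5067, -0.1576, 0.0904]
tcp_rot: [0.15, 0.71, 0.673, 0.143]
force: [0.4, 0.7, -0.2]
grip_width: 0.0426
[-0.6947 -0.6458 -0.8502  1.0252  0.2454 -0.5985] [ 0.0165 -0.0065 -0.0123  0.0005  0.0011 -0.0015] [ 0.4357  0.7484 -0.1551]
[[ 0.0536  0.9128  0.4049  0.5067]
 [ 0.9986 -0.0492 -0.0211 -0.1576]
 [ 0.0006  0.4055 -0.9141  0.0904]
 [ 0.      0.      0.      1.    ]]
[[ 0.0541  0.9122  0.4061  0.5065]
 [ 0.9985 -0.0494 -0.022  -0.1581]
 [ 0.      0.4067 -0.9135  0.0908]
 [ 0.      0.      0.      1.    ]]
travel [-0.0005 -0.0057  0.0123] rot [-0.08 -0.05  0.01] rows>= 1
travel [-0.0005 -0.0102  0.0224] rot [-0.08 -0.05  0.01] rows>= 1
travel [-0.0005 -0.0143  0.0315] rot [-0.08 -0.05  0.01] rows>= 1
travel [-0.0005 -0.0183  0.0407] rot [-0.08 -0.05  0.01] rows>= 1
```

View pics/w12.png

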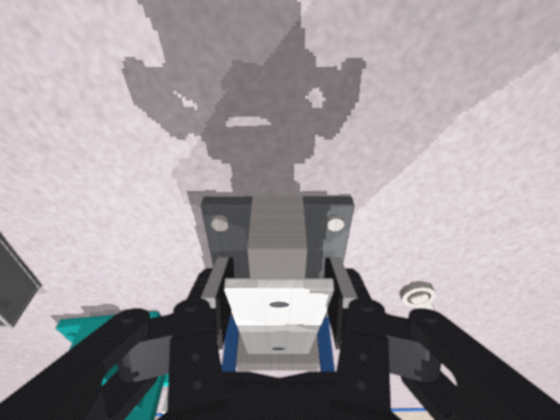

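View pics/s12z.png

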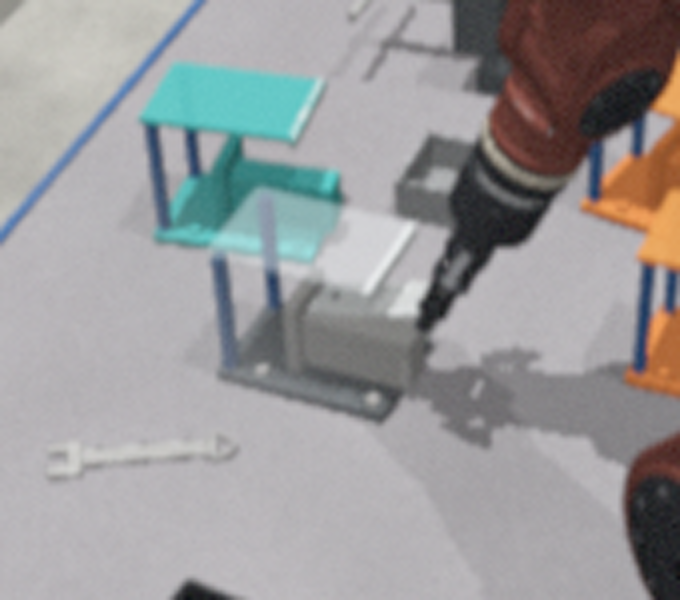

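```bash
python3 -m crank '[{"travel":[-0.0003,-0.004,0.008],"delta_rot":[-0.1,0,0],"fingers":0},{"travel":[-0.0005,-0.0057,0.0123],"delta_rot":[-0.1,0,0],"fingers":0},{"travel":[-0.0005,-0.0075,0.0165],"delta_rot":[-0.1,0,0],"fingers":0},{"travel":[-0.0005,-0.0102,0.0224],"delta_rot":[-0.1,0,0],"fingers":0},{"travel":[-0.0005,-0.0102,0.0224],"delta_rot":[-0.1,0,0],"fingers":0}]'
python3 - <<'E'
from h import *
o=obs();print(o['force'],o['wrist_torque'],pose()[:3,3],PC(-.003,0,.02)[:3,3])
p=shot('wrist','w13.png')
p=shot('side','s13.png')
cv2.imwrite('pics/s13z.png',cv2.resize(p['color'][140:210,220:310,::-1],(770,600),interpolation=cv2.INTER_CUBIC))
E
```

```text
t: 15.05
eef_pos: [0.5062, -0.1583, 0.0645]
tcp_rot: [0.15, 0.71, 0.673, 0.143]
force: [0.4, -0.0, 2.9]
grip_width: 0.0424
[ 0.4407 -0.0121  2.8828] [ 0.0516 -0.0852  0.0441] [ 0.5062 -0.1583  0.0645] [ 0.5065 -0.1581  0.0658]
```

View pics/w13.png

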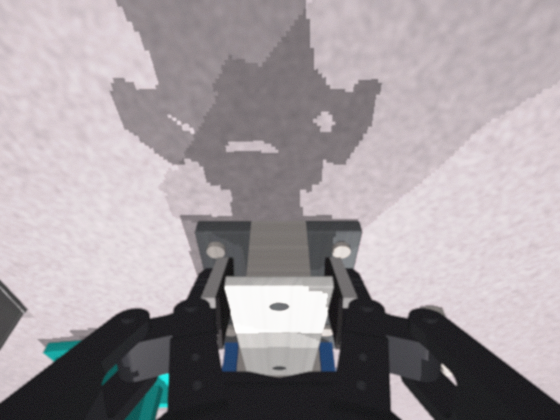

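View pics/s13z.png

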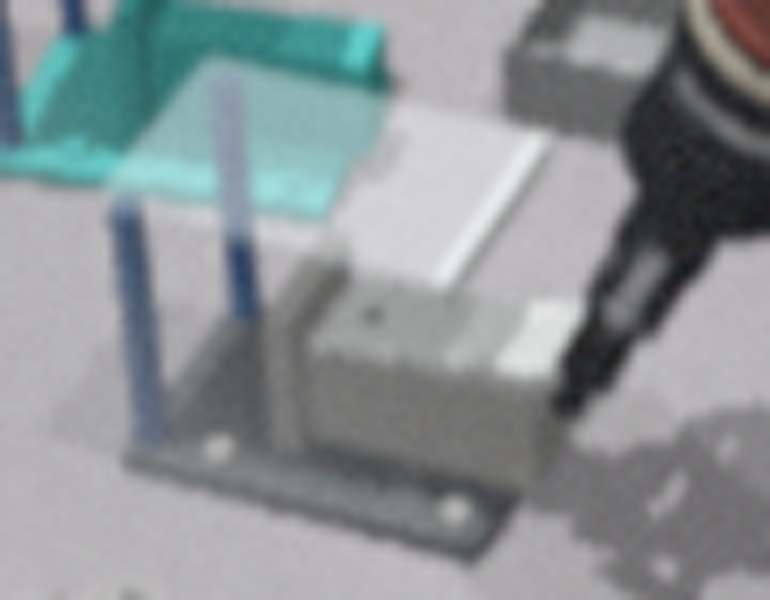

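```bash
python3 -m crank '[{"travel":[0,-0.002,0.005],"delta_rot":[0,0,0],"fingers":0},{"travel":[0,-0.0045,0.01],"delta_rot":[0,0,0],"fingers":0},{"travel":[0,-0.0065,0.014],"delta_rot":[0,0,0],"fingers":0},{"travel":[0,-0.0075,0.0165],"delta_rot":[0,0,0],"fingers":0},{"travel":[0,-0.0075,0.0165],"delta_rot":[0,0,0],"fingers":0}]'
python3 - <<'E'
from h import *
o=obs();print(o['force'],o['wrist_torque'],pose()[:3,3],PC(-.003,0,0)[:3,3])
rel(PC(-.003,0,0))
p=shot('wrist','w14.png')
m=env.masks_of('plate',p);print(len(m))
if m:
    rc=np.argwhere(m[0]['mask']);X=pts(p,rc)-O;Q=np.stack([X@r,X@rv,X[:,2]],1)
    k=(np.abs(Q[:,1])<.02)&(Q[:,2]>.05)&(Q[:,2]<.1)&(Q[:,0]<-.02);c=np.polyfit(Q[k,0],Q[k,2],1);print(c,np.degrees(np.arctan(c[0])),k.sum(),np.percentile(Q[k],[0,1,50,99,100],axis=0))
E
```

```text
t: 15.65
eef_pos: [0.5059, -0.1584, 0.0466]
tcp_rot: [0.15, 0.71, 0.673, 0.143]
force: [0.5, -0.7, 0.1]
grip_width: 0.0424
[ 0.4793 -0.6723  0.1136] [ 0.0265  0.1521 -0.0575] [ 0.5059 -0.1584  0.0466] [ 0.5065 -0.1581  0.0458]
travel [0.0004 0.0001 0.001 ] rot [-0.03 -0.05 -0.  ] rows>= 1
1
[0.0234 0.0673] 1.3412015502862038 6368 [[-0.0703 -0.02    0.0614]
 [-0.0691 -0.0196  0.0623]
 [-0.0519  0.      0.0664]
 [-0.0207  0.0196  0.0672]
 [-0.02    0.02    0.0678]]
```

View pics/w14.png

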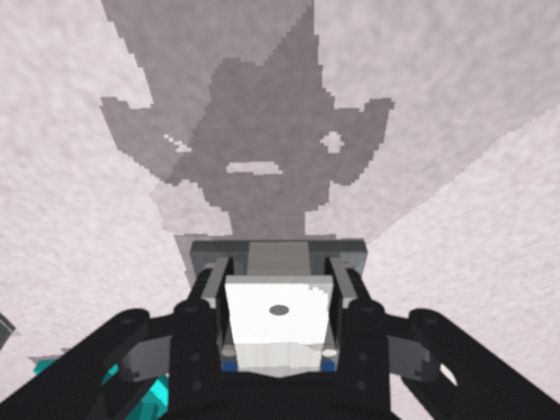

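```bash
python3 -m crank '[{"travel":[0.0003,0.0015,0.0007],"delta_rot":[0,0,0],"fingers":0},{"travel":[0.0003,0.0025,0.0011],"delta_rot":[0,0,0],"fingers":0},{"travel":[0.0003,0.0025,0.0011],"delta_rot":[0,0,0],"fingers":0}]'
python3 - <<'E'
from h import *
o=obs();print(o['force'],o['wrist_torque'],pose()[:3,3],PC(0,0,0)[:3,3])
E
python3 -m crank '[{"travel":[0,0.0009,0.0004],"delta_rot":[0,0,0],"fingers":0},{"travel":[0,0.0009,0.0004],"delta_rot":[0,0,0],"fingers":0}]'
```

```text
t: 16.05
eef_pos: [0.5091, -0.1583, 0.0472]
tcp_rot: [0.151, 0.71, 0.673, 0.143]
force: [-0.1, -0.8, 0.8]
grip_width: 0.0426
[-0.0974 -0.7998  0.8244] [-0.0061  0.2093 -0.0447] [ 0.5091 -0.1583  0.0472] [ 0.5095 -0.1583  0.0458]
t: 16.25
eef_pos: [0.5097, -0.1584, 0.047]
tcp_rot: [0.151, 0.71, 0.673, 0.143]
force: [-1.6, 0.2, 0.3]
grip_width: 0.0425
```

```bash
python3 -m crank '[{"travel":[0,0.0009,0.0004],"delta_rot":[0,0,0],"fingers":0},{"travel":[0,0.0009,0.0004],"delta_rot":[0,0,0],"fingers":0}]'
python3 -m crank '[{"travel":[0,0.0009,0.0004],"delta_rot":[0,0,0],"fingers":0},{"travel":[0,0.0009,0.0004],"delta_rot":[0,0,0],"fingers":0}]'
python3 - <<'E'
from h import *
o=obs();print(o['force'],o['wrist_torque'],pose()[:3,3],PC(0,0,0)[:3,3])
p=shot('wrist','w15.png')
m=env.masks_of('plate',p)
rc=np.argwhere(m[0]['mask']);X=pts(p,rc)-O;Q=np.stack([X@r,X@rv,X[:,2]],1)
k=(np.abs(Q[:,1])<.02)&(Q[:,2]>.05)&(Q[:,2]<.1)&(Q[:,0]<-.02);print(np.percentile(Q[k],[0,1,50,99,100],axis=0))
for a in (-.06,-.05,-.04,-.03,-.02,0,.02):
    s=Q[(abs(Q[:,0]-a)<.002)&(Q[:,2]>.05)&(Q[:,2]<.08)];
    if len(s):print(a,s[:,1].min(),s[:,1].max(),np.median(s[:,2]))
E
```

```text
t: 16.45
eef_pos: [0.5098, -0.1583, 0.0463]
tcp_rot: [0.15, 0.71, 0.673, 0.142]
force: [-8.8, 0.3, 2.8]
grip_width: 0.0424
t: 16.65
eef_pos: [0.5099, -0.1583, 0.0463]
tcp_rot: [0.149, 0.711, 0.673, 0.142]
force: [-22.0, 1.1, 12.5]
grip_width: 0.0424
[-22.0173   1.1196  12.4602] [0.3694 3.1964 0.123 ] [ 0.5099 -0.1583  0.0463] [ 0.5095 -0.1583  0.0458]
[[-0.0664 -0.02    0.0604]
 [-0.0653 -0.0196  0.0616]
 [-0.0497 -0.      0.0661]
 [-0.0208  0.0196  0.067 ]
 [-0.02    0.02    0.0676]]
-0.06 -0.020720763049679403 0.02132511682061524 0.06619478806609305
-0.05 -0.02081135102883309 0.021386388733337636 0.06618162675745874
-0.04 -0.021331166236244713 0.02157138313593903 0.06617612853795957
-0.03 -0.021307639493784204 0.021754513626362625 0.06618297008058435
-0.02 -0.0214913607818686 0.021934555532376915 0.0662063352849485
0 -0.021085193557328595 0.0213198590157918 0.06621910841944842
0.02 -0.0036034108441522802 0.0025328948292914115 0.06590445046713607
```

```bash
python3 -m crank '[{"travel":[0,-0.0013,-0.0006],"delta_rot":[0,0,0],"fingers":0},{"travel":[0,-0.0013,-0.0006],"delta_rot":[0,0,0],"fingers":0}]'
python3 -m crank '[{"travel":[0,-0.0013,-0.0006],"delta_rot":[0,0,0],"fingers":0.6},{"travel":[0,-0.0013,-0.0006],"delta_rot":[0,0,0],"fingers":0.8},{"travel":[0,-0.0013,-0.0006],"delta_rot":[0,0,0],"fingers":0.9},{"travel":[0,-0.0013,-0.0006],"delta_rot":[0,0,0],"fingers":0.9},{"travel":[0,-0.0013,-0.0006],"delta_rot":[0,0,0],"fingers":0.9}]'
python3 - <<'E'
from h import *
o=obs();print(o['force'],o['grip_width'],o['q'])
p=shot('wrist','w16.png')
from kin import *
A=pose()
for d in (.04,.06,.08,.1):
    B=A.copy();B[:3,3]-=A[:3,2]*d;print(d,ik(B,o['q'])[2].round(2))
E
```

```text
t: 16.95
eef_pos: [0.5098, -0.1584, 0.0467]
tcp_rot: [0.15, 0.71, 0.673, 0.143]
force: [-4.8, 0.7, 0.6]
grip_width: 0.0426
t: 17.45
eef_pos: [0.5091, -0.1584, 0.0473]
tcp_rot: [0.151, 0.71, 0.673, 0.143]
force: [-1.0, -0.7, -0.3]
grip_width: 0.0766
[-1.0148 -0.7313 -0.3407] 0.07660955066205524 [-0.693  -0.6071 -0.9052  0.9295  0.2457 -0.5966]
0.04 [2.27 0.14 0.2  1.08 1.31 2.52]
0.06 [2.26 0.1  0.21 1.02 1.3  2.51]
0.08 [2.24 0.07 0.23 0.97 1.3  2.49]
0.1 [2.23 0.04 0.25 0.92 1.29 2.48]
```

View pics/w16.png

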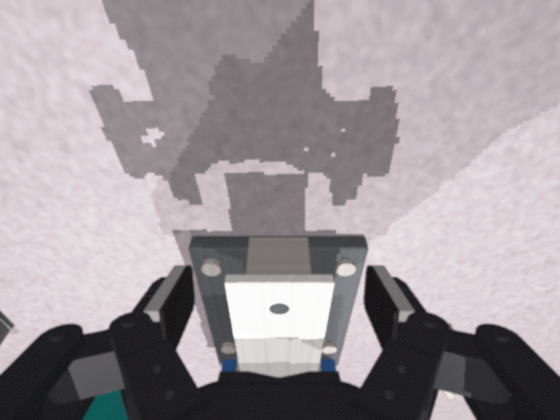

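```bash
python3 -m crank '[{"travel":[0,0,-0.02],"delta_rot":[0,0,0],"fingers":0.9},{"travel":[0,0,-0.045],"delta_rot":[0,0,0],"fingers":0.9},{"travel":[0,0,-0.06],"delta_rot":[0,0,0],"fingers":0.9},{"travel":[0,0.013,-0.09],"delta_rot":[0,0,0],"fingers":0.9},{"travel":[0,0.0244,-0.115],"delta_rot":[0,0,0],"fingers":0.9},{"travel":[0,0.05,-0.17],"delta_rot":[6,0,0],"fingers":0.9},{"travel":[0,0.07,-0.215],"delta_rot":[14,0,0],"fingers":0.9},{"travel":[0,0.1,-0.26],"delta_rot":[20,0,0],"fingers":0.9},{"travel":[0,0.13,-0.27],"delta_rot":[24,0,0],"fingers":0.9},{"travel":[0,0.13,-0.27],"delta_rot":[24,0,0],"fingers":0.9},{"travel":[0,0.13,-0.27],"delta_rot":[24,0,0],"fingers":0.9},{"travel":[0,0.13,-0.27],"delta_rot":[24,0,0],"fingers":0.9}]'
python3 - <<'E'
from h import *
o=obs();print(o['force'],o['grip_width'],o['q'],pose())
p=shot('wrist','w17.png')
np.savez('/tmp/w17.npz',z=p['z_map'],K=p['mtx'],W=p['W'],c=p['color'])
p=shot('side','s17.png')
cv2.imwrite('pics/s17z.png',cv2.resize(p['color'][140:230,195:310,::-1],(766,600),interpolation=cv2.INTER_CUBIC))
E
```

```text
t: 18.7
eef_pos: [0.5195, -0.1594, 0.3479]
tcp_rot: [0.001, 0.726, 0.688, 0.0]
force: [0.0, -0.0, 0.0]
grip_width: 0.0766
[ 0.0078 -0.0279  0.0137] 0.07660370951044793 [-0.5389 -0.0082  0.1966  1.7741  0.0005 -0.486 ] [[ 0.0528  0.9986  0.0016  0.5195]
 [ 0.9986 -0.0528 -0.0003 -0.1594]
 [-0.0003  0.0016 -1.      0.3479]
 [ 0.      0.      0.      1.    ]]
```

View pics/w17.png

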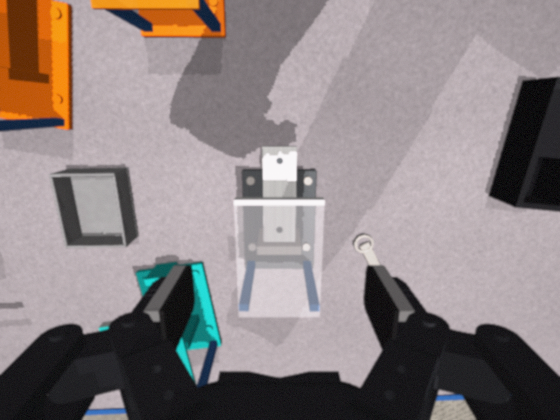

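View pics/s17z.png

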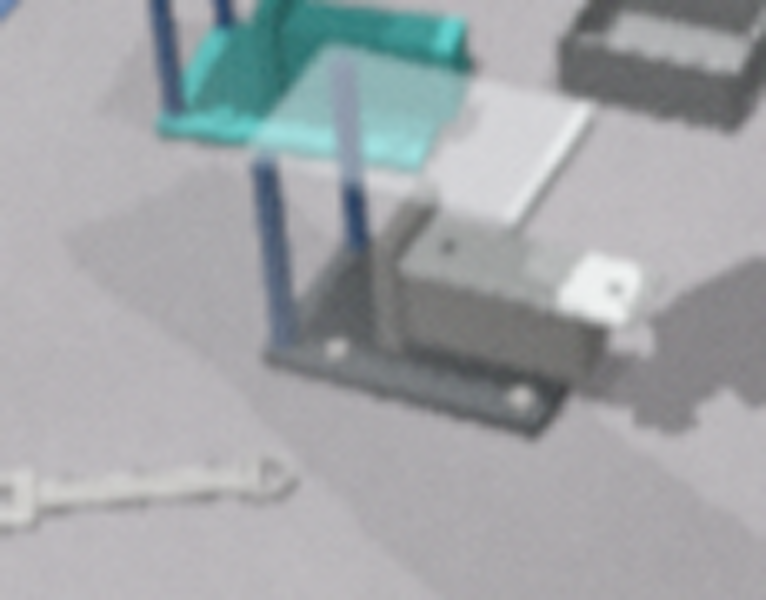

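Released and apparently home. I'll check the measured position, gap and yaw.

```bash
python3 - <<'E'
from h import *
d=np.load('/tmp/w17.npz')
cv2.imwrite('pics/w17z.png',cv2.resize(d['c'][140:260,230:330,::-1],None,fx=5,fy=5,interpolation=cv2.INTER_CUBIC))
E
```

```text
(no output)
```

View pics/w17z.png

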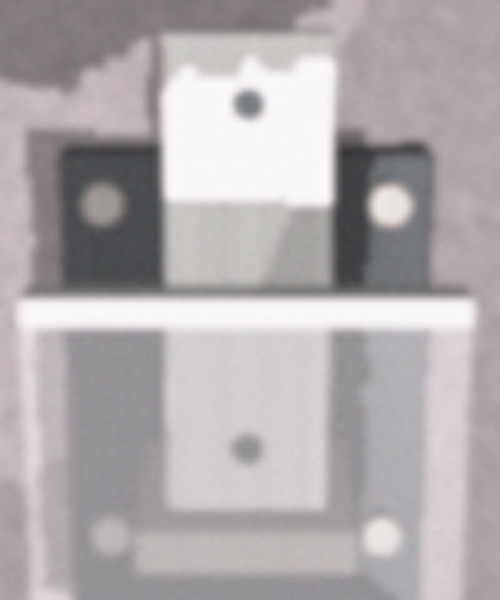

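```bash
python3 - <<'E'
from h import *
d=np.load('/tmp/w17.npz');p={k:d[k] for k in d.files}
f=lambda x,y:[140+(y+.5)/5-.5,230+(x+.5)/5-.5]
def rf(X): X=X-O; return np.round(np.stack([X@r,X@rv,X[:,2]],1)*1000,1)
print('plate near',rf(ray(p,[f(161,33),f(337,33)],.067)))
print('plate far',rf(ray(p,[f(166,509),f(329,509)],.067)))
print('stop top front',rf(ray(p,[f(133,530),f(357,530)],.082)))
print('screws',rf(ray(p,[f(102,205),f(390,205),f(110,537),f(381,537)],.014)))
print('lip',rf(ray(p,[f(17,298),f(474,298)],.139)))
E
```

```text
plate near [[-65.  -21.8  67. ]
 [-65.   22.6  67. ]]
plate far [[ 64.4 -22.3  67. ]
 [ 64.4  22.5  67. ]]
stop top front [[ 64.2 -30.4  82. ]
 [ 64.2  29.3  82. ]]
screws [[ -9.4 -42.5  14. ]
 [ -9.4  41.8  14. ]
 [ 95.9 -42.7  14. ]
 [ 95.9  41.7  14. ]]
lip [[-15.4 -50.6 139. ]
 [-15.5  49.7 139. ]]
```

```bash
python3 - <<'E'
from h import *
print(env.close_job())
E
```

```text
the job is handed in; nothing more can be done
None
```

The plate is lying flat on the bar of the clear-guarded rest, and I handed the job in at about 19 s of the 54 s allowed. I pressed its overhanging end until it tipped and leaned by itself at about 38°. I then gripped it by its raised end, lifted it out, brought it in under the guard from the side, pushed it up to the stop and let go.

**Last checks** (wrist and side cameras, after release):
- **Stop:** the plate's far end is at the stop face within about 0.5 mm. I felt the contact as the force rose to 22 N while pushing in.
- **Centring:** it sits about 0.7 mm off the bar's centre line, with no measurable skew.
- **Flatness:** flat along its length; its top read 66.2 mm above the bench against the expected 67 mm.
- **Clearance:** the gripper is open, well above everything, and the force reads zero.
- **Bystanders:** I went nowhere near the spanner, oil can or screw bin. The spanner and bin look unmoved; I did not re-measure any of the three.

**What went wrong on the way:**
- **Joint range:** my first approach leaned back 39°, which is out of the arm's reach. Joint 2 ran to its lower limit, reading -0.843 against the stated -0.84, so it may have passed it slightly. The force briefly read about 67 N with no contact that I could see.
- **Fix:** I backed off to a 24° lean and let the plate turn in the fingers as I lowered it onto the bar, at about 3 N.

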